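Set up and lock the support rods in the bench frame

TASK

Take every rod out of the white storage rack and put it shank first down through an eyelet of the aluminium frame, one rod to an eyelet, until its collar lies on the plate. Lock each loaded station, once its rod is in, by knocking the locking peg in front of that rod fully down with the mallet and nothing else; leave the pegs of empty stations up. Finally stand the mallet back on its head in the middle of its grey mat, and leave the flask, bottle and carton undisturbed.

Things in the scene. Friction and masses are not known exactly. Their poses are not given: they have to be found in the camera images.
- frame: fixed rod frame: aluminium plate 110 (x) x 320 (y) x 20 thick, its top 70 above the bench, on two end legs. Four stations side by side 75 apart along y; each has an eyelet (through hole, 15 across) on the far side (+x 30) and a sprung locking peg on the near side (x -30). Origin: centre of its underside; front faces -x.
- rack: fixed white storage rack, 250 (x) x 70 (y), top plate 12 thick with its top 70 above the bench, four 18 mm holes in a row along x, 60 apart. Some hold rods. Origin: centre of its underside.
- mat: fixed flat grey mat, 150 x 150 x 6, the mallet's place. Origin: centre of its underside, on the bench.
- mallet: mallet standing on its head: black rubber head 64 x 64 x 56 tall, both end faces flat; wooden handle 24 x 24, level, running along -x from the head's side (x -31 to -181), its middle line 28 above the head's underside. 0.3 kg, balance point about 12 behind the head's centre. Origin: centre of the head's underside (the striking face); z up.
- flask: conical glass flask, 80 wide, 125 tall, bystander. Origin: centre of its underside.
- bottle: clear bottle, 60 wide, 160 tall, bystander. Origin: centre of its underside.
- carton: small paper carton 60 x 90 x 60, bystander. Origin: centre of its underside.
- rod0: steel rod, 143 long, upright in the rack at first (None if absent): shank 12 diameter with a bevelled tip, 55 long, then a collar 28 diameter and 8 thick, then a grip 18 diameter, 80 long, on top. Origin: the shank's tip; z points up along the rod; collar underside at z 55, top at z 143. Fully home when the collar lies on the plate.
- rod1: steel rod, 143 long, upright in the rack at first (None if absent): shank 12 diameter with a bevelled tip, 55 long, then a collar 28 diameter and 8 thick, then a grip 18 diameter, 80 long, on top. Origin: the shank's tip; z points up along the rod; collar underside at z 55, top at z 143. Fully home when the collar lies on the plate.
- rod2: steel rod, 143 long, upright in the rack at first (None if absent): shank 12 diameter with a bevelled tip, 55 long, then a collar 28 diameter and 8 thick, then a grip 18 diameter, 80 long, on top. Origin: the shank's tip; z points up along the rod; collar underside at z 55, top at z 143. Fully home when the collar lies on the plate.
- rod3: steel rod, 143 long, upright in the rack at first (None if absent): shank 12 diameter with a bevelled tip, 55 long, then a collar 28 diameter and 8 thick, then a grip 18 diameter, 80 long, on top. Origin: the shank's tip; z points up along the rod; collar underside at z 55, top at z 143. Fully home when the collar lies on the plate.
- eyelet0 (a point): centre of eyelet 0's mouth, at the plate's top face; axes as the frame's
- peg0_top (a point): centre of the top face (20 diameter) of station 0's locking peg, 22 above the plate when up, 7 when down; axes as the frame's
- peg0 (a joint): how far the locking peg of station 0 is down, m: 0 up, 0.015 fully down. It takes about 6 N and stays where it is left.
- eyelet1 (a point): centre of eyelet 1's mouth, at the plate's top face; axes as the frame's
- peg1_top (a point): centre of the top face (20 diameter) of station 1's locking peg, 22 above the plate when up, 7 when down; axes as the frame's
- peg1 (a joint): how far the locking peg of station 1 is down, m: 0 up, 0.015 fully down. It takes about 6 N and stays where it is left.
- eyelet2 (a point): centre of eyelet 2's mouth, at the plate's top face; axes as the frame's
- peg2_top (a point): centre of the top face (20 diameter) of station 2's locking peg, 22 above the plate when up, 7 when down; axes as the frame's
- peg2 (a joint): how far the locking peg of station 2 is down, m: 0 up, 0.015 fully down. It takes about 6 N and stays where it is left.
- eyelet3 (a point): centre of eyelet 3's mouth, at the plate's top face; axes as the frame's
- peg3_top (a point): centre of the top face (20 diameter) of station 3's locking peg, 22 above the plate when up, 7 when down; axes as the frame's
- peg3 (a joint): how far the locking peg of station 3 is down, m: 0 up, 0.015 fully down. It takes about 6 N and stays where it is left.
There are look-alikes about, which are no part of the job. What is shaped like the rod0 but brown is not meant. Leave any blue look-alike of the rod1 alone.

How it is judged (in metres and radians):
At the end, for the whole second after the job is handed in: Each rod is in its own eyelet (tip within 6 mm sideways, at least 50 mm below the plate top, lean under 0.1 rad) and its peg at least 11 mm down; other pegs under 7 mm; mallet on its head on the mat, within 45 mm of centre, lean under 0.1 rad; all at rest ((((horizontal distance between rod0 and eyelet0 below 0.006 m and z of rod0 in the frame of eyelet0 below -0.05 m and angle between rod0's own z axis and vertical below 0.1 rad) and value of joint peg0 above 0.011 m) or ((horizontal distance between rod0 and eyelet1 below 0.006 m and z of rod0 in the frame of eyelet1 below -0.05 m and angle between rod0's own z axis and vertical below 0.1 rad) and value of joint peg1 above 0.011 m) or ((horizontal distance between rod0 and eyelet2 below 0.006 m and z of rod0 in the frame of eyelet2 below -0.05 m and angle between rod0's own z axis and vertical below 0.1 rad) and value of joint peg2 above 0.011 m) or ((horizontal distance between rod0 and eyelet3 below 0.006 m and z of rod0 in the frame of eyelet3 below -0.05 m and angle between rod0's own z axis and vertical below 0.1 rad) and value of joint peg3 above 0.011 m)) and linear speed of each of rod0, rod1, rod2, rod3, mallet below 0.03 m/s and (((horizontal distance between rod1 and eyelet0 below 0.006 m and z of rod1 in the frame of eyelet0 below -0.05 m and angle between rod1's own z axis and vertical below 0.1 rad) and value of joint peg0 above 0.011 m) or ((horizontal distance between rod1 and eyelet1 below 0.006 m and z of rod1 in the frame of eyelet1 below -0.05 m and angle between rod1's own z axis and vertical below 0.1 rad) and value of joint peg1 above 0.011 m) or ((horizontal distance between rod1 and eyelet2 below 0.006 m and z of rod1 in the frame of eyelet2 below -0.05 m and angle between rod1's own z axis and vertical below 0.1 rad) and value of joint peg2 above 0.011 m) or ((horizontal distance between rod1 and eyelet3 below 0.006 m and z of rod1 in the frame of eyelet3 below -0.05 m and angle between rod1's own z axis and vertical below 0.1 rad) and value of joint peg3 above 0.011 m)) and (((horizontal distance between rod2 and eyelet0 below 0.006 m and z of rod2 in the frame of eyelet0 below -0.05 m and angle between rod2's own z axis and vertical below 0.1 rad) and value of joint peg0 above 0.011 m) or ((horizontal distance between rod2 and eyelet1 below 0.006 m and z of rod2 in the frame of eyelet1 below -0.05 m and angle between rod2's own z axis and vertical below 0.1 rad) and value of joint peg1 above 0.011 m) or ((horizontal distance between rod2 and eyelet2 below 0.006 m and z of rod2 in the frame of eyelet2 below -0.05 m and angle between rod2's own z axis and vertical below 0.1 rad) and value of joint peg2 above 0.011 m) or ((horizontal distance between rod2 and eyelet3 below 0.006 m and z of rod2 in the frame of eyelet3 below -0.05 m and angle between rod2's own z axis and vertical below 0.1 rad) and value of joint peg3 above 0.011 m)) and (((horizontal distance between rod3 and eyelet0 below 0.006 m and z of rod3 in the frame of eyelet0 below -0.05 m and angle between rod3's own z axis and vertical below 0.1 rad) and value of joint peg0 above 0.011 m) or ((horizontal distance between rod3 and eyelet1 below 0.006 m and z of rod3 in the frame of eyelet1 below -0.05 m and angle between rod3's own z axis and vertical below 0.1 rad) and value of joint peg1 above 0.011 m) or ((horizontal distance between rod3 and eyelet2 below 0.006 m and z of rod3 in the frame of eyelet2 below -0.05 m and angle between rod3's own z axis and vertical below 0.1 rad) and value of joint peg2 above 0.011 m) or ((horizontal distance between rod3 and eyelet3 below 0.006 m and z of rod3 in the frame of eyelet3 below -0.05 m and angle between rod3's own z axis and vertical below 0.1 rad) and value of joint peg3 above 0.011 m)) and (value of joint peg0 below 0.007 m or (horizontal distance between rod0 and eyelet0 below 0.006 m and z of rod0 in the frame of eyelet0 below -0.05 m and angle between rod0's own z axis and vertical below 0.1 rad) or (horizontal distance between rod1 and eyelet0 below 0.006 m and z of rod1 in the frame of eyelet0 below -0.05 m and angle between rod1's own z axis and vertical below 0.1 rad) or (horizontal distance between rod2 and eyelet0 below 0.006 m and z of rod2 in the frame of eyelet0 below -0.05 m and angle between rod2's own z axis and vertical below 0.1 rad) or (horizontal distance between rod3 and eyelet0 below 0.006 m and z of rod3 in the frame of eyelet0 below -0.05 m and angle between rod3's own z axis and vertical below 0.1 rad)) and (value of joint peg1 below 0.007 m or (horizontal distance between rod0 and eyelet1 below 0.006 m and z of rod0 in the frame of eyelet1 below -0.05 m and angle between rod0's own z axis and vertical below 0.1 rad) or (horizontal distance between rod1 and eyelet1 below 0.006 m and z of rod1 in the frame of eyelet1 below -0.05 m and angle between rod1's own z axis and vertical below 0.1 rad) or (horizontal distance between rod2 and eyelet1 below 0.006 m and z of rod2 in the frame of eyelet1 below -0.05 m and angle between rod2's own z axis and vertical below 0.1 rad) or (horizontal distance between rod3 and eyelet1 below 0.006 m and z of rod3 in the frame of eyelet1 below -0.05 m and angle between rod3's own z axis and vertical below 0.1 rad)) and (value of joint peg2 below 0.007 m or (horizontal distance between rod0 and eyelet2 below 0.006 m and z of rod0 in the frame of eyelet2 below -0.05 m and angle between rod0's own z axis and vertical below 0.1 rad) or (horizontal distance between rod1 and eyelet2 below 0.006 m and z of rod1 in the frame of eyelet2 below -0.05 m and angle between rod1's own z axis and vertical below 0.1 rad) or (horizontal distance between rod2 and eyelet2 below 0.006 m and z of rod2 in the frame of eyelet2 below -0.05 m and angle between rod2's own z axis and vertical below 0.1 rad) or (horizontal distance between rod3 and eyelet2 below 0.006 m and z of rod3 in the frame of eyelet2 below -0.05 m and angle between rod3's own z axis and vertical below 0.1 rad)) and (value of joint peg3 below 0.007 m or (horizontal distance between rod0 and eyelet3 below 0.006 m and z of rod0 in the frame of eyelet3 below -0.05 m and angle between rod0's own z axis and vertical below 0.1 rad) or (horizontal distance between rod1 and eyelet3 below 0.006 m and z of rod1 in the frame of eyelet3 below -0.05 m and angle between rod1's own z axis and vertical below 0.1 rad) or (horizontal distance between rod2 and eyelet3 below 0.006 m and z of rod2 in the frame of eyelet3 below -0.05 m and angle between rod2's own z axis and vertical below 0.1 rad) or (horizontal distance between rod3 and eyelet3 below 0.006 m and z of rod3 in the frame of eyelet3 below -0.05 m and angle between rod3's own z axis and vertical below 0.1 rad)) and horizontal distance between mallet and mat below 0.045 m and z of mallet in the frame of mat between 0.002 and 0.01 m and angle between mallet's own z axis and vertical below 0.1 rad); the robot touches nothing.
It fails at once if a locking peg driven down while no rod stands in its eyelet ((value of joint peg0 above 0.009 m and not (horizontal distance between rod0 and eyelet0 below 0.01 m and z of rod0 in the frame of eyelet0 below -0.042 m and angle between rod0's own z axis and vertical below 0.25 rad) and not (horizontal distance between rod1 and eyelet0 below 0.01 m and z of rod1 in the frame of eyelet0 below -0.042 m and angle between rod1's own z axis and vertical below 0.25 rad) and not (horizontal distance between rod2 and eyelet0 below 0.01 m and z of rod2 in the frame of eyelet0 below -0.042 m and angle between rod2's own z axis and vertical below 0.25 rad) and not (horizontal distance between rod3 and eyelet0 below 0.01 m and z of rod3 in the frame of eyelet0 below -0.042 m and angle between rod3's own z axis and vertical below 0.25 rad)) or (value of joint peg1 above 0.009 m and not (horizontal distance between rod0 and eyelet1 below 0.01 m and z of rod0 in the frame of eyelet1 below -0.042 m and angle between rod0's own z axis and vertical below 0.25 rad) and not (horizontal distance between rod1 and eyelet1 below 0.01 m and z of rod1 in the frame of eyelet1 below -0.042 m and angle between rod1's own z axis and vertical below 0.25 rad) and not (horizontal distance between rod2 and eyelet1 below 0.01 m and z of rod2 in the frame of eyelet1 below -0.042 m and angle between rod2's own z axis and vertical below 0.25 rad) and not (horizontal distance between rod3 and eyelet1 below 0.01 m and z of rod3 in the frame of eyelet1 below -0.042 m and angle between rod3's own z axis and vertical below 0.25 rad)) or (value of joint peg2 above 0.009 m and not (horizontal distance between rod0 and eyelet2 below 0.01 m and z of rod0 in the frame of eyelet2 below -0.042 m and angle between rod0's own z axis and vertical below 0.25 rad) and not (horizontal distance between rod1 and eyelet2 below 0.01 m and z of rod1 in the frame of eyelet2 below -0.042 m and angle between rod1's own z axis and vertical below 0.25 rad) and not (horizontal distance between rod2 and eyelet2 below 0.01 m and z of rod2 in the frame of eyelet2 below -0.042 m and angle between rod2's own z axis and vertical below 0.25 rad) and not (horizontal distance between rod3 and eyelet2 below 0.01 m and z of rod3 in the frame of eyelet2 below -0.042 m and angle between rod3's own z axis and vertical below 0.25 rad)) or (value of joint peg3 above 0.009 m and not (horizontal distance between rod0 and eyelet3 below 0.01 m and z of rod0 in the frame of eyelet3 below -0.042 m and angle between rod0's own z axis and vertical below 0.25 rad) and not (horizontal distance between rod1 and eyelet3 below 0.01 m and z of rod1 in the frame of eyelet3 below -0.042 m and angle between rod1's own z axis and vertical below 0.25 rad) and not (horizontal distance between rod2 and eyelet3 below 0.01 m and z of rod2 in the frame of eyelet3 below -0.042 m and angle between rod2's own z axis and vertical below 0.25 rad) and not (horizontal distance between rod3 and eyelet3 below 0.01 m and z of rod3 in the frame of eyelet3 below -0.042 m and angle between rod3's own z axis and vertical below 0.25 rad))).
It fails at once if a locking peg pushed with the gripper or a rod instead of the mallet (contact force between any of the fingers, the arm, rod0, rod1, rod2, rod3 and peg0 above 3 N or contact force between any of the fingers, the arm, rod0, rod1, rod2, rod3 and peg1 above 3 N or contact force between any of the fingers, the arm, rod0, rod1, rod2, rod3 and peg2 above 3 N or contact force between any of the fingers, the arm, rod0, rod1, rod2, rod3 and peg3 above 3 N).
It fails at once if the flask, bottle or carton pushed more than 30 mm away or knocked over ((distance of flask from where it was at the start of the episode above 0.03 m or angle between flask's own z axis and vertical above 0.5 rad) or (distance of bottle from where it was at the start of the episode above 0.03 m or angle between bottle's own z axis and vertical above 0.5 rad) or (distance of carton from where it was at the start of the episode above 0.03 m or angle between carton's own z axis and vertical above 0.5 rad)).
Of rod0, rod1, rod2, rod3 only 3 to 4 are there at a start; the rules pass over those that are not, and their reading is None.
At some moment in a run one of mallet may be knocked a few centimetres aside while the robot is not near it.
It also fails if it takes over 208 s, if anything falls off the work surface, if the arm or the gripper's body presses on something with over 40 N, if the wrist force passes 120 N, or if a joint passes its speed limit or range.

ROBOT

A 6-joint arm with a two-finger parallel gripper is mounted at the origin on the work surface. World frame = base frame: x ahead of the robot, y to its left, z up, the work surface at z = 0. Lengths are in m, angles in degrees, forces in N, time in s.
With the tool pointing down it reaches from about 0.35 to 0.875 m from the base axis. Payload 15.5 kg.
Tool frame: the origin (TCP) lies midway between the tips of the shut fingers; the grasp point (between the pads) lies 19 mm behind it; z points along the fingers, y is the line along which they close (so a half turn about z gives the same grasp; the last joint's range is limited). The gripper opens to 85 mm and grips with 20 to 120 N. Pads are 22 mm wide; open, the fingers measure 114 mm over their backs; the gripper's body (76 mm by 85 mm) begins 54 mm behind the grasp point. The pads swing forward as they close: fully open they stand 13 mm farther back than shut.
Start: joints at [-73.367, 28.281, 77.091, -0, 74.628, -5.472], TCP at [0.235, -0.579, 0.201] pointing down, gripper open.
Joint ranges: [-166.48, 166.48], [-47.26, 123.95], [12.59, 153.08], [-70.14, 250.14], [6.76, 159.57], [-176.63, 176.63]. Speed limits (degrees/s): [108.29, 108.29, 147.25, 172.46, 172.46, 172.46].

INTERFACE

Orientations are given as a 3x3 rotation matrix whose columns are the frame's x, y, z axes.
In Python, from station import bot gives the robot as it stands. The module is installed in compiled form; this text tells all that it offers.
- The arm moves only by the shell command python3 -m handwheel 'ROWS' [OPENING] [FORCE]. ROWS is JSON, a list of rows, each a list of 2 entries, a list of its own where there are three numbers: the shift along the tool's x, y, z in m, then the turn, a rotation vector about the tool's x, y, z in degrees. A call has 1 to 10 rows; each row shifts and turns the commanded pose from where the row before left it, along the tool's axes as they then stand; what a row does not reach is not made up. A row lasts 1/10 s, in which the tool goes at most 50 mm and 8.59 degrees, less where a joint would pass 70% of its speed; a pose out of reach is approached as far as the arm can. A call with a gripper value outside its range is refused whole. OPENING is the opening, from -1 (shut) to 1 (fully open), set as the call begins (- or left out, the last holds). The fingers move at their own pace and stop on an object; FORCE is the grip in N (left out, the last holds). Time passes only in rows, so rows that do not move let the fingers close. It gives the time, the measured TCP pose, the force, the opening and the grip force at its end, in the units of the state.
- bot.state(): the state, without advancing time (a new reading comes with each control period).
- bot.snapshot(name): name is "scene" or "top" or "wrist"; returns the picture (384x512x3 uint8, red, green, blue); there is no depth.
- bot.camera_params(name): a dict with "K" (3x3 intrinsics, pixels), "R" (3x3) and "t" (3): a world point X has camera coordinates R X + t; the wrist camera has in their place "hand_eye" (4x4, takes a point from camera to tool coordinates, whose origin is the TCP and whose axes are the flange's). Camera axes: x right, y down, z forward; pixel columns grow to the right and rows downward; lengths in m; the calibration is good to about 2 mm. A picture is of the moment at which its call begins: read the wrist's pose just before it. camera_params takes no time and is no camera call.
- bot.close_job(): hands the job in; it is judged then, once.
The state is a dict: "time_s": time; "qpos": joint angles; "joint_velocities": joint speeds; "joint_efforts": joint torques, N m; "tool_pos": TCP position; "eef_rot": TCP orientation; "contact_force": force on the tool from outside, world axes, zero at the start; "wrist_torque": the same for the moment, N m; "gripper_width": opening from 0.0 (shut) to 1.0 (fully open); "grip_force": force on a finger pad.
Only numpy, scipy, OpenCV 4.12 (cv2) and the standard library are available. Lean on these libraries where they do the work, as an engineer would, in place of code of your own. Each camera call takes 0.05 s, during which the arm holds its last target. There are 200 camera calls.

## Working session

There is one attempt and no reset: what is moved stays moved. The work goes in short steps, Python scripts to look and compute and a shell command to move; the robot and the scene stay as the last step left them, time stands still between calls to the robot, and variables do not carry over. Pictures are saved under pics/ and viewed, at most 14 in all, crops included, and the job is handed in when it is done.

```bash
mkdir -p pics; python3 - <<'E'
from station import bot
import cv2,json
for n in("scene","top"):
    im=bot.snapshot(n); cv2.imwrite(f"pics/{n}0.png",im[...,::-1])
    p=bot.camera_params(n); print(n,{k:(v.tolist() if hasattr(v,'tolist') else v) for k,v in p.items()})
p=bot.camera_params("wrist");print(p)
s=bot.state();print(s)
E
```

```text
scene {'K': [[465.3423522613701, 0.0, 258.2076086279026], [0.0, 465.3423522613701, 188.794324547952], [0.0, 0.0, 1.0]], 'R': [[-0.3029941663967137, 0.9529900398605128, -0.002125807192483375], [0.7193569259278643, 0.22724847723736927, -0.6564173540613552], [-0.625076113964671, -0.20041984312925698, -0.7543949484393904]], 't': [0.19686228140793643, -0.33433268984021175, 1.582569187461879]}
top {'K': [[391.9531977005871, 0.0, 252.36870155059248], [0.0, 391.9531977005871, 189.86484184403875], [0.0, 0.0, 1.0]], 'R': [[-0.0036934276308522034, -0.9998090291092125, -0.01919020333476323], [-0.9841733860564204, 0.0070342976466821255, -0.1770685314641151], [0.17716970613108804, 0.018232497588421118, -0.9840114182574877]], 't': [-0.01573198055487647, 0.6016146682371776, 1.2356706761116838]}
{'K': array([[296.86598318,   0.        , 260.91412089],
       [  0.        , 296.86598318, 189.45437601],
       [  0.        ,   0.        ,   1.        ]]), 'hand_eye': array([[ 1.57708548e-04, -9.48476531e-01, -3.16847352e-01,
         8.06244916e-02],
       [ 9.99999522e-01,  4.55220898e-04, -8.6495236
[... 333 characters left out ...]
108065e+00]), 'joint_velocities': array([-0.04440363, -0.09032254, -0.15883933, -0.03786115,  0.05913166,
       -0.01632065]), 'joint_efforts': array([ 5.08453624e-03, -8.83589602e+01, -3.84564650e+01,  8.63088417e-05,
        5.15444000e-03,  3.48729498e-05]), 'tool_pos': array([ 0.23508624, -0.5787214 ,  0.20015961]), 'eef_rot': array([[ 9.26501003e-01,  3.76292160e-01, -3.19139545e-04],
       [ 3.76292284e-01, -9.26500429e-01,  1.03551442e-03],
       [ 9.39730328e-05, -1.07949490e-03, -9.99999413e-01]]), 'contact_force': array([ 0.61238452, -1.12675544, -0.5954298 ]), 'wrist_torque': array([-0.01801417, -0.06683454,  0.01167273]), 'grip_force': 0.0, 'gripper_width': 0.9954384109289679}
```

View pics/scene0.png

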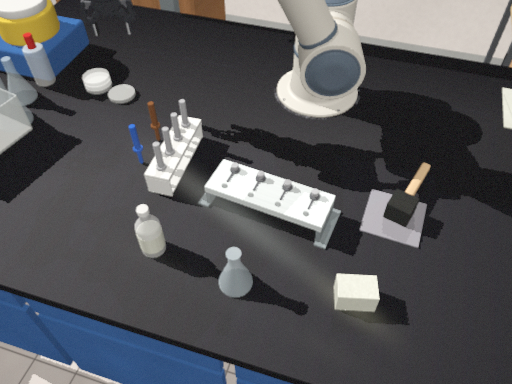

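View pics/top0.png

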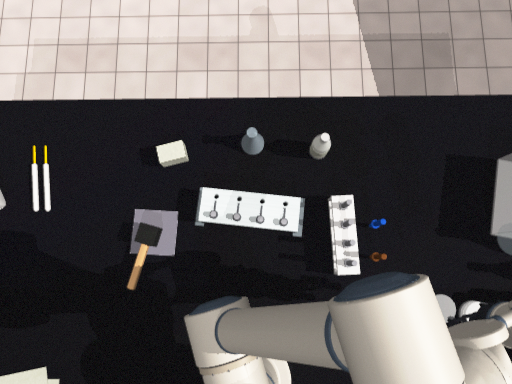

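The top view (x up, y left) shows the mat and mallet at about (150,240) and the frame at about (250,212), with eyelets on the far side. The rack is at about (345,235) with 4 steel rods. The blue and brown look-alikes are at (378,223) and (378,257), close on the rack's -y side. I'll measure on enlarged crops.

```bash
cat > h.py <<'E'
import numpy as np,cv2
from station import bot
def ray(n,uv,z,T=None):
    """world xy of pixel at height z"""
    p=bot.camera_params(n);K=p["K"]
    if n=="wrist":
        M=T@p["hand_eye"];R=M[:3,:3].T;c=M[:3,3]
    else: R=np.array(p["R"]);c=-R.T@p["t"]
    d=R.T@np.linalg.inv(K)@np.array([*uv,1.]);return c+d*(z-c[2])/d[2]
def proj(n,X,T=None):
    p=bot.camera_params(n);K=p["K"]
    if n=="wrist":
        M=np.linalg.inv(T@p["hand_eye"]);R=M[:3,:3];t=M[:3,3]
    else: R=np.array(p["R"]);t=np.array(p["t"])
    q=K@(R@np.array(X)+t);return q[:2]/q[2]
def tool():
    s=bot.state();T=np.eye(4);T[:3,:3]=s["eef_rot"];T[:3,3]=s["tool_pos"];return T
def crop(im,x0,y0,x1,y1,k,name):
    c=cv2.resize(im[y0:y1,x0:x1,::-1],None,fx=k,fy=k,interpolation=cv2.INTER_CUBIC);cv2.imwrite(name,c)
E
python3 - <<'E'
import cv2
im=cv2.imread("pics/top0.png")[...,::-1]
from h import *
crop(im,190,180,390,285,4,"pics/topA.png")
E
```

```text
(no output)
```

View pics/topA.png

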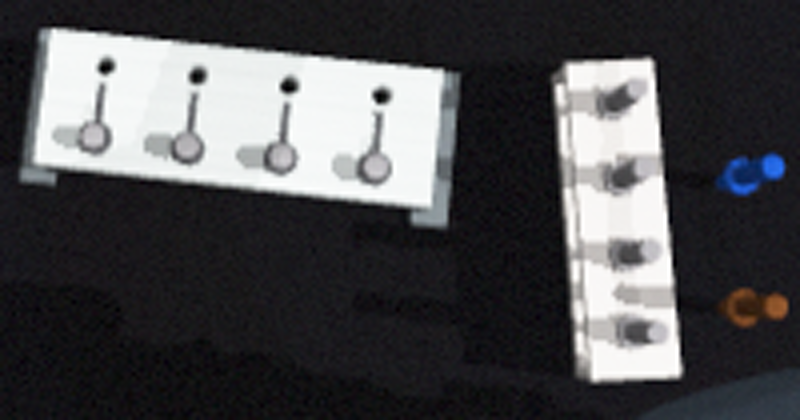

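```bash
python3 - <<'E'
from h import *
f=lambda u,v,z:np.round(ray("top",(190+(u-.0)/4-.375*0,180+v/4),z),4)
E=np.array([f(*p,.07)[:2] for p in[(107,66),(198,76),(290,86),(382,96)]])
P=np.array([f(*p,.092)[:2] for p in[(95,133),(187,144),(282,155),(376,165)]])
C=np.array([f(*p,.07)[:2] for p in[(43,28),(456,72),(434,209),(34,165)]])
print("eye",E,np.linalg.norm(np.diff(E,axis=0),axis=1));print("peg",P,np.linalg.norm(P-E,axis=1));
print("corn",C,C.mean(0),np.linalg.norm(np.diff(C,axis=0),axis=1))
R=np.array([f(*p,.07)[:2] for p in[(566,62),(653,59),(681,376),(590,381)]])
print("rack",R,R.mean(0),np.linalg.norm(np.diff(R,axis=0),axis=1))
G=np.array([f(*p,.158)[:2] for p in[(632,92),(648,165),(652,251),(655,331)]])
print("rodtops",G,np.linalg.norm(np.diff(G,axis=0),axis=1))
for p in [(772,166),(776,306)]: print([f(*p,z) for z in(.143,.1)])
for p in [(740,178),(742,310)]: print("collar",f(*p,.06))
E
```

```text
eye [[ 0.5775  0.0963]
 [ 0.5688  0.0225]
 [ 0.5602 -0.0519]
 [ 0.5515 -0.1258]] [0.07431104 0.07489539 0.07441035]
peg [[ 0.5203  0.1027]
 [ 0.5112  0.0299]
 [ 0.5021 -0.0449]
 [ 0.4938 -0.1186]] [0.05755693 0.0580734  0.05852017 0.05814748]
corn [[ 0.6092  0.1489]
 [ 0.5707 -0.1858]
 [ 0.4607 -0.1654]
 [ 0.4975  0.154 ]] [ 0.534525 -0.012075] [0.33690702 0.11187565 0.32151299]
rack [[ 0.5783 -0.2745]
 [ 0.5802 -0.3444]
 [ 0.3303 -0.3538]
 [ 0.3267 -0.2832]] [ 0.453875 -0.313975] [0.06992582 0.25007673 0.07069173]
rodtops [[ 0.5408 -0.3064]
 [ 0.4862 -0.3156]
 [ 0.423  -0.3155]
 [ 0.3654 -0.3148]] [0.05536967 0.06320008 0.05760425]
[array([ 0.4864, -0.4115,  0.143 ]), array([ 0.4905, -0.425 ,  0.1   ])]
[array([ 0.3831, -0.408 ,  0.143 ]), array([ 0.3834, -0.4213,  0.1   ])]
collar [ 0.4849 -0.4114  0.06  ]
collar [ 0.3808 -0.4069  0.06  ]
```

```bash
python3 -m handwheel '[[[0,0,-0.02],[0,0,6.7]],[[0,0,-0.02],[0,0,6.7]],[[0,0,-0.02],[0,0,6.7]],[[0,0,0],[0,0,0]]]'
python3 -m handwheel '[[[0.0285,-0.0322,0],[0,0,0]],[[0.0285,-0.0322,0],[0,0,0]],[[0.0285,-0.0322,0],[0,0,0]],[[0.0285,-0.0322,0],[0,0,0]],[[0.0285,-0.0322,0],[0,0,0]],[[0.0285,-0.0322,0],[0,0,0]],[[0.0285,-0.0322,0],[0,0,0]],[[0.0285,-0.0322,0],[0,0,0]],[[0,0,0],[0,0,0]],[[0,0,0],[0,0,0]]]'
python3 - <<'E'
from h import *
T=tool();np.save("T1.npy",T);im=bot.snapshot("wrist");cv2.imwrite("pics/w1.png",im[...,::-1]);print(T.round(4))
E
```

```text
time_s: 0.5
tool_pos: [0.2355, -0.5801, 0.2631]
eef_rot: [[1.0, 0.031, 0.001], [0.031, -1.0, -0.004], [0.001, 0.004, -1.0]]
contact_force: [-0.3, -0.4, 0.6]
gripper_width: 0.999
grip_force: 0.0
time_s: 1.5
tool_pos: [0.4542, -0.3128, 0.26]
eef_rot: [[0.999, 0.038, -0.001], [0.038, -0.999, 0.001], [-0.001, -0.001, -1.0]]
contact_force: [0.1, 0.4, 1.4]
gripper_width: 1.001
grip_force: 0.0
[[ 9.993e-01  3.840e-02 -9.000e-04  4.542e-01]
 [ 3.840e-02 -9.993e-01  5.000e-04 -3.128e-01]
 [-9.000e-04 -6.000e-04 -1.000e+00  2.600e-01]
 [ 0.000e+00  0.000e+00  0.000e+00  1.000e+00]]
```

View pics/w1.png

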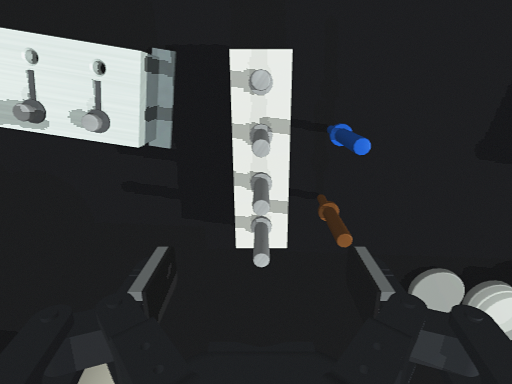

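```bash
python3 - <<'E'
from h import *
T=np.load("T1.npy")
for p in[(260.5,79.5),(261,146.5),(261,207),(261.5,260)]: print(p,ray("wrist",p,.158,T).round(4))
for x,y in[(.544,-.311),(.484,-.313),(.424,-.315),(.364,-.317)]: print([proj("wrist",(x,y,z),T).round(1) for z in(.078,.158)])
for p in[(99,68),(31,56)]: print("eye",ray("wrist",p,.07,T).round(4))
E
```

```text
(260.5, 79.5) [ 0.5438 -0.3096  0.158 ]
(261, 146.5) [ 0.4853 -0.3123  0.158 ]
(261, 207) [ 0.4247 -0.3146  0.158 ]
(261.5, 260) [ 0.3642 -0.3175  0.158 ]
[array([262. ,  81.7]), array([262.2,  79.3])]
[array([261.6, 135.4]), array([261.7, 147.9])]
[array([261.4, 183.6]), array([261.4, 207.6])]
[array([261.1, 227.1]), array([261.1, 260.1])]
eye [ 0.5517 -0.1256  0.07  ]
eye [ 0.5613 -0.0511  0.07  ]
```

```bash
python3 -m handwheel '[[[0.03,0.0001,0],[0,0,0]],[[0.03,0.0001,0],[0,0,0]],[[0.0297,0,0],[0,0,0]],[[0,0,0.035],[0,0,0]],[[0,0,0.035],[0,0,0]],[[0,0,0.035],[0,0,0]],[[0,0,0.03],[0,0,0]],[[0,0,0.019],[0,0,0]],[[0,0,0],[0,0,0]],[[0,0,0],[0,0,0]]]'
python3 -m handwheel '[[[0,0,0],[0,0,0]],[[0,0,0],[0,0,0]],[[0,0,0],[0,0,0]],[[0,0,0],[0,0,0]],[[0,0,0],[0,0,0]],[[0,0,0],[0,0,0]],[[0,0,0],[0,0,0]],[[0,0,0],[0,0,0]]]' -1 60
```

```text
time_s: 2.55
tool_pos: [0.5433, -0.3116, 0.107]
eef_rot: [[0.999, 0.034, -0.0], [0.034, -0.999, 0.0], [-0.0, -0.0, -1.0]]
contact_force: [-0.4, -0.4, 0.5]
gripper_width: 1.002
grip_force: 0.0
time_s: 3.35
tool_pos: [0.544, -0.3105, 0.1072]
eef_rot: [[0.999, 0.035, 0.001], [0.035, -0.999, -0.0], [0.001, 0.0, -1.0]]
contact_force: [-1.7, 2.6, 5.6]
gripper_width: 0.182
grip_force: 58.5
```

```bash
python3 -m handwheel '[[[0,0,-0.01],[0,0,0]],[[0,0,-0.03],[0,0,0]],[[0,0,-0.03],[0,0,0]],[[0,0,-0.03],[0,0,0]],[[0,0,0],[0,0,0]]]'
python3 -m handwheel '[[[0.0048,-0.0405,0],[0,0,0]],[[0.0048,-0.0405,0],[0,0,0]],[[0.0048,-0.0405,0],[0,0,0]],[[0.0048,-0.0405,0],[0,0,0]],[[0.0048,-0.0405,0],[0,0,0]],[[0.0048,-0.0405,0],[0,0,0]],[[0.0048,-0.0405,0],[0,0,0]],[[0.0048,-0.0405,0],[0,0,0]],[[0.0048,-0.0405,0],[0,0,0]],[[0.0045,-0.0409,0],[0,0,0]]]'
python3 -m handwheel '[[[0,0,0],[0,0,0]],[[0,0,0],[0,0,0]],[[0,0,0],[0,0,0]]]'
python3 - <<'E'
from h import *
T=tool();np.save("T2.npy",T);im=bot.snapshot("wrist");crop(im,130,30,390,230,3,"pics/w2.png");print(T.round(4))
X=np.array([.5775,.0963,.07]);print(proj("wrist",X,T))
E
```

```text
time_s: 3.85
tool_pos: [0.5455, -0.3119, 0.2115]
eef_rot: [[0.999, 0.035, 0.006], [0.035, -0.999, -0.004], [0.006, 0.004, -1.0]]
contact_force: [0.9, 1.2, -1.5]
gripper_width: 0.186
grip_force: 58.7
time_s: 4.85
tool_pos: [0.5769, 0.0978, 0.2067]
eef_rot: [[0.999, 0.035, -0.0], [0.035, -0.999, -0.0], [-0.0, 0.0, -1.0]]
contact_force: [-0.0, -0.4, -0.7]
gripper_width: 0.186
grip_force: 58.8
time_s: 5.15
tool_pos: [0.577, 0.0954, 0.2066]
eef_rot: [[0.999, 0.035, -0.0], [0.035, -0.999, -0.0], [-0.0, 0.0, -1.0]]
contact_force: [1.0, -0.3, -1.5]
gripper_width: 0.184
grip_force: 59.0
[[ 9.994e-01  3.460e-02 -3.000e-04  5.770e-01]
 [ 3.460e-02 -9.994e-01 -3.000e-04  9.540e-02]
 [-3.000e-04  3.000e-04 -1.000e+00  2.066e-01]
 [ 0.000e+00  0.000e+00  0.000e+00  1.000e+00]]
[259.48073871 168.98978399]
```

View pics/w2.png

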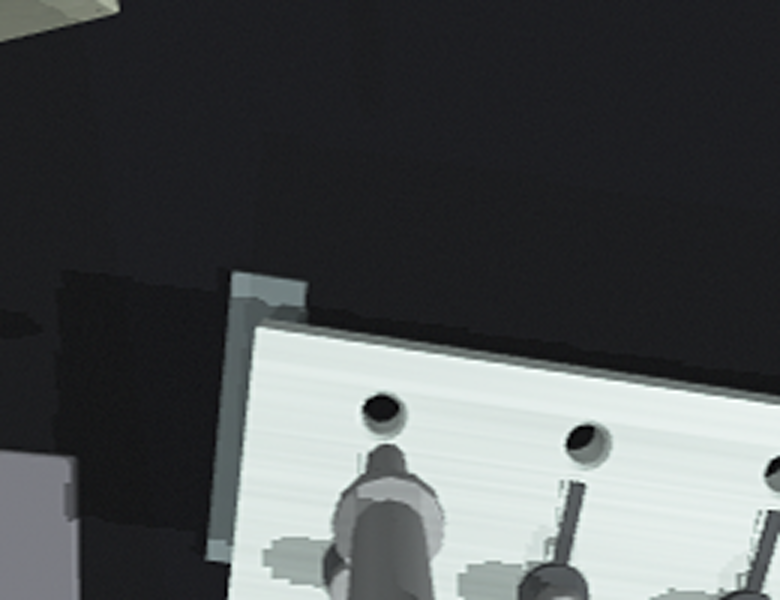

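```bash
cat >> h.py <<'E'
def ring(n,c,r,T=None):
    """image bounds (umin,umax,vmin,vmax) of a level circle"""
    q=np.array([proj(n,(c[0]+r*np.cos(a),c[1]+r*np.sin(a),c[2]),T) for a in np.linspace(0,6.28,60)])
    return np.array([q[:,0].min(),q[:,0].max(),q[:,1].min(),q[:,1].max()])
E
python3 - <<'E'
from h import *
T=np.load("T2.npy");t=T[:3,3]
o=np.array([130,130,30,30])
cr=lambda c,r:((ring("wrist",c,r,T)-o)*3).round(1)
for dx in(0,.002):
  print(dx,"collar under",cr(t+[dx,0,-.037],.014),"collar top",cr(t+[dx,0,-.029],.014),"shank end",cr(t+[dx,0,-.092],.0045),"shank",cr(t+[dx,0,-.088],.006))
print("eye",cr(np.array([.5775,.0963,.07]),.0075), ray("wrist",(130+384.5/3,30+413/3),.07,T))
E
```

```text
0 collar under [334.4 445.3 465.5 569.1] collar top [332.4 447.2 475.6 582.4] shank end [376.  404.9 440.7 468.4] shank [370.9 410.  439.7 477. ]
0.002 collar under [334.6 445.7 457.8 561.9] collar top [332.5 447.6 467.7 575. ] shank end [376.2 405.2 434.5 462.3] shank [371.1 410.2 433.3 470.9]
eye [367.5 409.4 396.5 437.1] [0.57891429 0.09775874 0.07      ]
```

```bash
python3 -m handwheel '[[[0.002,-0.0014,0.015],[0,0,0]],[[0,0,0.02],[0,0,0]],[[0,0,0],[0,0,0]],[[0,0,0],[0,0,0]],[[0,0,0],[0,0,0]]]'
python3 - <<'E'
from h import *
T=tool();np.save("T3.npy",T);im=bot.snapshot("wrist");crop(im,210,120,310,195,8,"pics/w3.png");print(T[:3,3].round(4))
t=T[:3,3];o=np.array([210,210,120,120])
cr=lambda c,r:((ring("wrist",c,r,T)-o)*8).round(0)
print("shank end",cr(t+[0,0,-.092],.0045),"shank",cr(t+[0,0,-.088],.006),"collar",cr(t+[0,0,-.037],.014),"eye",cr(np.array([.5775,.0963,.07]),.0075))
E
```

```text
time_s: 5.7
tool_pos: [0.5797, 0.0972, 0.1727]
eef_rot: [[0.999, 0.034, 0.001], [0.034, -0.999, 0.0], [0.001, -0.0, -1.0]]
contact_force: [-0.1, -1.2, -1.2]
gripper_width: 0.184
grip_force: 58.9
[0.5797 0.0972 0.1727]
shank end [363. 440. 456. 530.] shank [349. 454. 454. 553.] collar [252. 548. 522. 798.] eye [346. 470. 425. 544.]
```

View pics/w3.png

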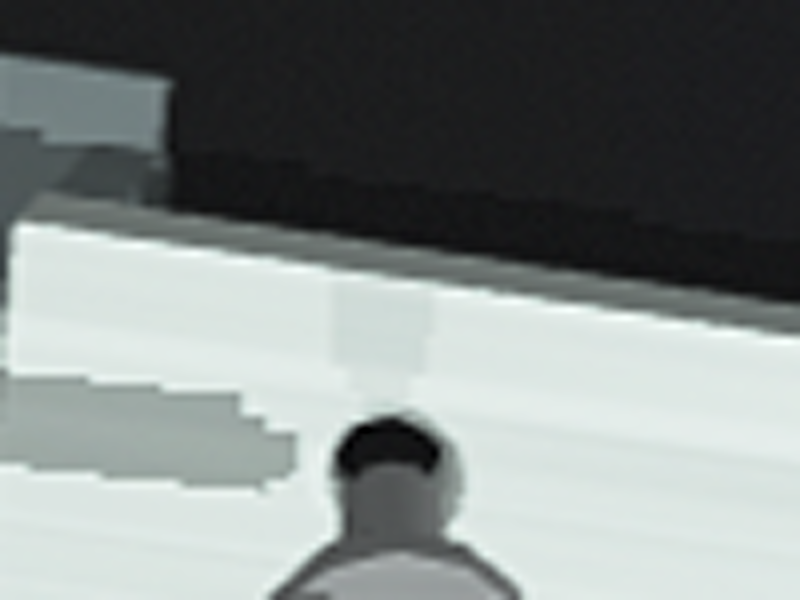

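```bash
python3 -m handwheel '[[[0.0005,0.0007,0.007],[0,0,0]],[[0,0,0.006],[0,0,0]],[[0,0,0.006],[0,0,0]],[[0,0,0.006],[0,0,0]],[[0,0,0],[0,0,0]],[[0,0,0],[0,0,0]]]'
```

```text
time_s: 6.35
tool_pos: [0.5796, 0.0969, 0.1465]
eef_rot: [[0.999, 0.035, -0.0], [0.035, -0.999, -0.0], [-0.0, -0.0, -1.0]]
contact_force: [0.7, -1.1, -0.2]
gripper_width: 0.186
grip_force: 59.0
```

```bash
python3 -m handwheel '[[[0,0,0.01],[0,0,0]],[[0,0,0.01],[0,0,0]],[[0,0,0.01],[0,0,0]],[[0,0,0.007],[0,0,0]],[[0,0,0],[0,0,0]],[[0,0,0],[0,0,0]]]'
python3 -m handwheel '[[[0,0,0],[0,0,0]],[[0,0,0],[0,0,0]],[[0,0,0],[0,0,0]],[[0,0,0],[0,0,0]]]' 0.0
python3 -m handwheel '[[[0,0,-0.02],[0,0,0]],[[0,0,-0.03],[0,0,0]],[[0,0,-0.03],[0,0,0]],[[0,0,-0.03],[0,0,0]],[[0,0,0],[0,0,0]],[[0,0,0],[0,0,0]]]'
```

```text
time_s: 6.95
tool_pos: [0.5795, 0.0969, 0.1094]
eef_rot: [[0.999, 0.035, -0.001], [0.035, -0.999, 0.0], [-0.001, -0.0, -1.0]]
contact_force: [-1.8, 2.5, -2.2]
gripper_width: 0.182
grip_force: 58.9
time_s: 7.35
tool_pos: [0.5799, 0.0968, 0.11]
eef_rot: [[0.999, 0.035, 0.001], [0.035, -0.999, -0.0], [0.001, 0.0, -1.0]]
contact_force: [0.0, -0.6, 0.1]
gripper_width: 0.494
grip_force: 0.0
time_s: 7.95
tool_pos: [0.5799, 0.0969, 0.2201]
eef_rot: [[0.999, 0.035, 0.001], [0.035, -0.999, 0.0], [0.001, -0.0, -1.0]]
contact_force: [-0.2, 0.7, -1.2]
gripper_width: 0.499
grip_force: 0.0
```

```bash
python3 -m handwheel '[[[-0.0109,0.0406,0],[0,0,0]],[[-0.0109,0.0406,0],[0,0,0]],[[-0.0109,0.0406,0],[0,0,0]],[[-0.0109,0.0406,0],[0,0,0]],[[-0.0109,0.0406,0],[0,0,0]],[[-0.0109,0.0406,0],[0,0,0]],[[-0.0109,0.0406,0],[0,0,0]],[[-0.0109,0.0406,0],[0,0,0]],[[-0.0109,0.0406,0],[0,0,0]],[[-0.0107,0.0403,0],[0,0,0]]]'
python3 -m handwheel '[[[0,0,0],[0,0,0]],[[0,0,0],[0,0,0]],[[0,0,0],[0,0,0]]]'
```

```text
time_s: 8.95
tool_pos: [0.4839, -0.3136, 0.2184]
eef_rot: [[0.999, 0.035, -0.002], [0.035, -0.999, 0.001], [-0.002, -0.001, -1.0]]
contact_force: [0.3, 0.4, 0.0]
gripper_width: 0.501
grip_force: 0.0
time_s: 9.25
tool_pos: [0.4849, -0.3114, 0.2189]
eef_rot: [[0.999, 0.035, -0.001], [0.035, -0.999, 0.001], [-0.001, -0.001, -1.0]]
contact_force: [0.9, 0.8, 0.3]
gripper_width: 0.5
grip_force: 0.0
```

```bash
python3 -m handwheel '[[[0.0004,0.0005,0.03],[0,0,0]],[[0,0,0.03],[0,0,0]],[[0,0,0.03],[0,0,0]],[[0,0,0.022],[0,0,0]],[[0,0,0],[0,0,0]],[[0,0,0],[0,0,0]]]'
python3 -m handwheel '[[[0,0,0],[0,0,0]],[[0,0,0],[0,0,0]],[[0,0,0],[0,0,0]],[[0,0,0],[0,0,0]],[[0,0,0],[0,0,0]],[[0,0,0],[0,0,0]]]' -1 60
python3 -m handwheel '[[[0,0,-0.01],[0,0,0]],[[0,0,-0.03],[0,0,0]],[[0,0,-0.03],[0,0,0]],[[0,0,-0.03],[0,0,0]],[[0,0,0],[0,0,0]],[[0,0,0],[0,0,0]]]'
```

```text
time_s: 9.85
tool_pos: [0.4858, -0.3121, 0.1081]
eef_rot: [[0.999, 0.036, -0.0], [0.036, -0.999, 0.0], [-0.0, -0.0, -1.0]]
contact_force: [-0.0, -0.4, 1.9]
gripper_width: 0.497
grip_force: 0.0
time_s: 10.45
tool_pos: [0.4862, -0.313, 0.1091]
eef_rot: [[0.999, 0.035, 0.002], [0.035, -0.999, -0.001], [0.002, 0.001, -1.0]]
contact_force: [-0.0, 2.8, 8.0]
gripper_width: 0.183
grip_force: 58.4
time_s: 11.05
tool_pos: [0.4857, -0.313, 0.2088]
eef_rot: [[0.999, 0.035, 0.002], [0.035, -0.999, -0.001], [0.001, 0.001, -1.0]]
contact_force: [0.8, 0.6, -1.9]
gripper_width: 0.184
grip_force: 58.9
```

```bash
python3 -m handwheel '[[[0.0108,-0.0369,0],[0,0,0]],[[0.0108,-0.0369,0],[0,0,0]],[[0.0108,-0.0369,0],[0,0,0]],[[0.0108,-0.0369,0],[0,0,0]],[[0.0108,-0.0369,0],[0,0,0]],[[0.0108,-0.0369,0],[0,0,0]],[[0.0108,-0.0369,0],[0,0,0]],[[0.0108,-0.0369,0],[0,0,0]],[[0.0106,-0.037,0],[0,0,0]]]'
python3 -m handwheel '[[[0,0,0.015],[0,0,0]],[[0,0,0.019],[0,0,0]],[[0,0,0],[0,0,0]],[[0,0,0],[0,0,0]],[[0,0,0],[0,0,0]]]'
python3 - <<'E'
from h import *
T=tool();np.save("T4.npy",T);im=bot.snapshot("wrist");crop(im,210,120,310,195,8,"pics/w4.png");print(T[:3,3].round(4))
E
```

```text
time_s: 11.95
tool_pos: [0.5703, 0.0242, 0.2067]
eef_rot: [[0.999, 0.035, -0.002], [0.035, -0.999, 0.0], [-0.002, -0.0, -1.0]]
contact_force: [0.7, -0.5, -1.0]
gripper_width: 0.183
grip_force: 58.8
time_s: 12.45
tool_pos: [0.5711, 0.0223, 0.1743]
eef_rot: [[0.999, 0.035, 0.001], [0.035, -0.999, -0.0], [0.001, 0.0, -1.0]]
contact_force: [-0.7, 0.6, -1.3]
gripper_width: 0.18
grip_force: 59.0
[0.5711 0.0223 0.1743]
```

View pics/w4.png

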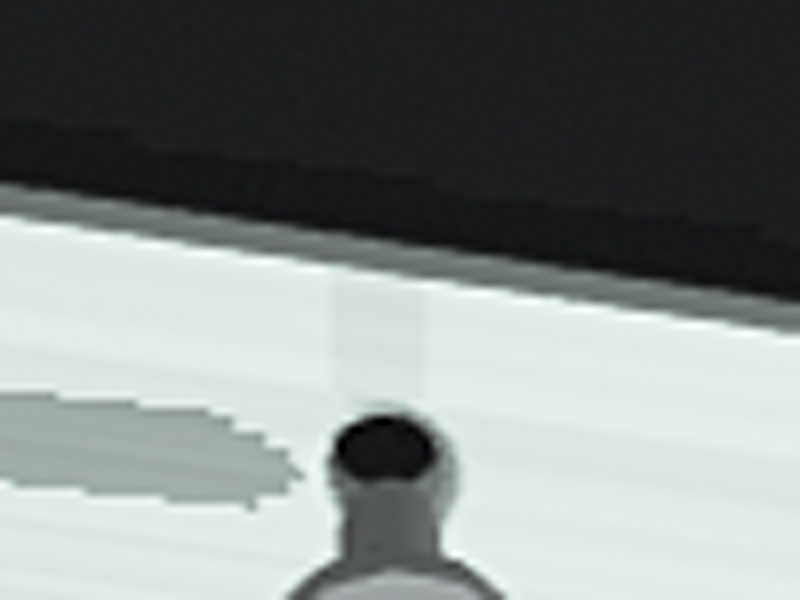

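```bash
python3 -m handwheel '[[[0.002,0.0003,0],[0,0,0]],[[0,0,0.007],[0,0,0]],[[0,0,0.007],[0,0,0]],[[0,0,0.006],[0,0,0]],[[0,0,0.006],[0,0,0]],[[0,0,0],[0,0,0]],[[0,0,0],[0,0,0]]]'
```

```text
time_s: 13.2
tool_pos: [0.5728, 0.0223, 0.1475]
eef_rot: [[0.999, 0.035, -0.0], [0.035, -0.999, 0.0], [-0.0, -0.0, -1.0]]
contact_force: [0.6, -0.6, -1.3]
gripper_width: 0.185
grip_force: 59.0
```

```bash
python3 -m handwheel '[[[0,0,0.01],[0,0,0]],[[0,0,0.01],[0,0,0]],[[0,0,0.01],[0,0,0]],[[0,0,0.007],[0,0,0]],[[0,0,0],[0,0,0]],[[0,0,0],[0,0,0]]]'
python3 -m handwheel '[[[0,0,0],[0,0,0]],[[0,0,0],[0,0,0]],[[0,0,0],[0,0,0]],[[0,0,0],[0,0,0]]]' 0.0
python3 -m handwheel '[[[0,0,-0.02],[0,0,0]],[[0,0,-0.03],[0,0,0]],[[0,0,-0.03],[0,0,0]],[[0,0,-0.03],[0,0,0]]]'
python3 -m handwheel '[[[-0.016,0.0331,0],[0,0,0]],[[-0.016,0.0331,0],[0,0,0]],[[-0.016,0.0331,0],[0,0,0]],[[-0.016,0.0331,0],[0,0,0]],[[-0.016,0.0331,0],[0,0,0]],[[-0.016,0.0331,0],[0,0,0]],[[-0.016,0.0331,0],[0,0,0]],[[-0.016,0.0331,0],[0,0,0]],[[-0.016,0.0331,0],[0,0,0]],[[-0.016,0.0333,0],[0,0,0]]]'
python3 -m handwheel '[[[0,0,0],[0,0,0]],[[0,0,0],[0,0,0]],[[0,0,0],[0,0,0]]]'
```

```text
time_s: 13.8
tool_pos: [0.5726, 0.0224, 0.1102]
eef_rot: [[0.999, 0.035, -0.001], [0.035, -0.999, 0.0], [-0.001, -0.0, -1.0]]
contact_force: [-0.1, 1.1, -1.7]
gripper_width: 0.183
grip_force: 58.9
time_s: 14.2
tool_pos: [0.573, 0.0223, 0.1108]
eef_rot: [[0.999, 0.035, 0.0], [0.035, -0.999, -0.0], [0.0, 0.0, -1.0]]
contact_force: [0.2, -0.3, -0.1]
gripper_width: 0.496
grip_force: 0.0
time_s: 14.6
tool_pos: [0.5727, 0.0223, 0.2219]
eef_rot: [[0.999, 0.035, -0.0], [0.035, -0.999, -0.0], [-0.0, 0.0, -1.0]]
contact_force: [1.4, -0.1, -0.3]
gripper_width: 0.495
grip_force: 0.0
time_s: 15.6
tool_pos: [0.4237, -0.3156, 0.2208]
eef_rot: [[0.999, 0.035, 0.0], [0.035, -0.999, -0.0], [0.0, 0.0, -1.0]]
contact_force: [1.1, -0.3, 0.0]
gripper_width: 0.499
grip_force: 0.0
time_s: 15.9
tool_pos: [0.4247, -0.3136, 0.2207]
eef_rot: [[0.999, 0.035, 0.0], [0.035, -0.999, 0.0], [0.0, -0.0, -1.0]]
contact_force: [0.7, -0.4, 0.1]
gripper_width: 0.502
grip_force: 0.0
```

```bash
python3 -m handwheel '[[[0,0.001,0.03],[0,0,0]],[[0,0,0.03],[0,0,0]],[[0,0,0.03],[0,0,0]],[[0,0,0.023],[0,0,0]],[[0,0,0],[0,0,0]],[[0,0,0],[0,0,0]]]'
python3 -m handwheel '[[[0,0,0],[0,0,0]],[[0,0,0],[0,0,0]],[[0,0,0],[0,0,0]],[[0,0,0],[0,0,0]],[[0,0,0],[0,0,0]],[[0,0,0],[0,0,0]]]' -1 60
python3 -m handwheel '[[[0,0,-0.01],[0,0,0]],[[0,0,-0.03],[0,0,0]],[[0,0,-0.03],[0,0,0]],[[0,0,-0.03],[0,0,0]],[[0,0,0],[0,0,0]]]'
python3 -m handwheel '[[[0.0185,-0.0322,0],[0,0,0]],[[0.0185,-0.0322,0],[0,0,0]],[[0.0185,-0.0322,0],[0,0,0]],[[0.0185,-0.0322,0],[0,0,0]],[[0.0185,-0.0322,0],[0,0,0]],[[0.0185,-0.0322,0],[0,0,0]],[[0.0185,-0.0322,0],[0,0,0]],[[0.0185,-0.0322,0],[0,0,0]]]'
python3 -m handwheel '[[[0,0,0.015],[0,0,0]],[[0,0,0.019],[0,0,0]],[[0,0,0],[0,0,0]],[[0,0,0],[0,0,0]],[[0,0,0],[0,0,0]]]'
python3 - <<'E'
from h import *
T=tool();np.save("T5.npy",T);im=bot.snapshot("wrist");crop(im,210,120,310,195,8,"pics/w5.png");print(T[:3,3].round(4))
E
```

```text
time_s: 16.5
tool_pos: [0.425, -0.3147, 0.1082]
eef_rot: [[0.999, 0.036, -0.0], [0.036, -0.999, 0.0], [-0.0, -0.0, -1.0]]
contact_force: [0.8, 0.2, 0.7]
gripper_width: 0.5
grip_force: 0.0
time_s: 17.1
tool_pos: [0.4253, -0.3156, 0.1091]
eef_rot: [[0.999, 0.035, 0.002], [0.035, -0.999, -0.001], [0.002, 0.001, -1.0]]
contact_force: [-0.8, 3.2, 9.5]
gripper_width: 0.181
grip_force: 58.4
time_s: 17.6
tool_pos: [0.4262, -0.3168, 0.2124]
eef_rot: [[0.999, 0.035, 0.005], [0.035, -0.999, -0.005], [0.005, 0.005, -1.0]]
contact_force: [0.7, -0.7, -1.7]
gripper_width: 0.183
grip_force: 58.9
time_s: 18.4
tool_pos: [0.5638, -0.0512, 0.2079]
eef_rot: [[0.999, 0.035, 0.0], [0.035, -0.999, -0.0], [0.0, 0.0, -1.0]]
contact_force: [-0.0, -0.9, -0.0]
gripper_width: 0.184
grip_force: 58.9
time_s: 18.9
tool_pos: [0.5639, -0.053, 0.1747]
eef_rot: [[0.999, 0.035, 0.001], [0.035, -0.999, -0.0], [0.001, 0.0, -1.0]]
contact_force: [-0.2, -0.9, -1.0]
gripper_width: 0.183
grip_force: 58.9
[ 0.5639 -0.053   0.1747]
```

View pics/w5.png

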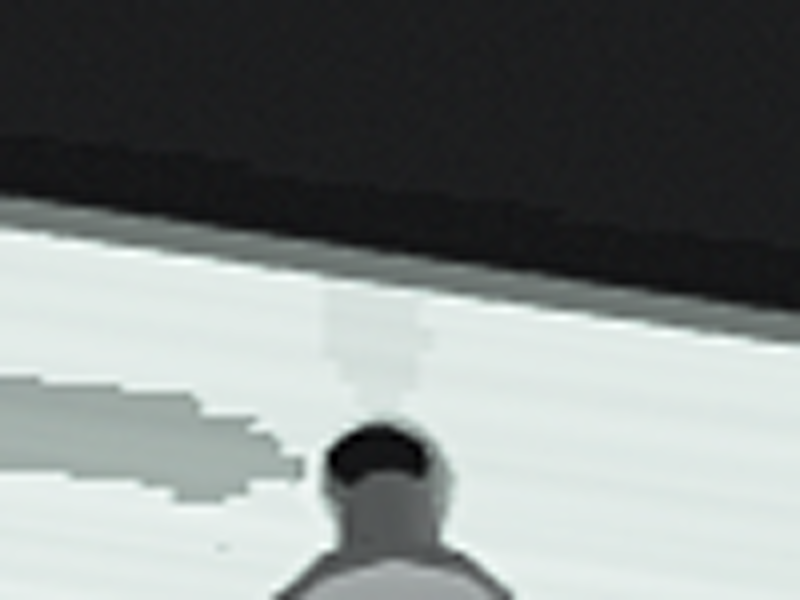

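```bash
python3 -m handwheel '[[[0.0003,-0.0003,0],[0,0,0]],[[0,0,0.007],[0,0,0]],[[0,0,0.007],[0,0,0]],[[0,0,0.006],[0,0,0]],[[0,0,0.006],[0,0,0]],[[0,0,0],[0,0,0]],[[0,0,0],[0,0,0]]]'
```

```text
time_s: 19.65
tool_pos: [0.5637, -0.0523, 0.1475]
eef_rot: [[0.999, 0.035, -0.0], [0.035, -0.999, 0.0], [-0.0, -0.0, -1.0]]
contact_force: [-0.3, -0.5, -0.7]
gripper_width: 0.183
grip_force: 58.9
```

```bash
python3 -m handwheel '[[[0,0,0.01],[0,0,0]],[[0,0,0.01],[0,0,0]],[[0,0,0.01],[0,0,0]],[[0,0,0.007],[0,0,0]],[[0,0,0],[0,0,0]],[[0,0,0],[0,0,0]]]'
python3 -m handwheel '[[[0,0,0],[0,0,0]],[[0,0,0],[0,0,0]],[[0,0,0],[0,0,0]],[[0,0,0],[0,0,0]]]' 0.0
python3 -m handwheel '[[[0,0,-0.02],[0,0,0]],[[0,0,-0.03],[0,0,0]],[[0,0,-0.03],[0,0,0]],[[0,0,-0.03],[0,0,0]]]'
python3 -m handwheel '[[[-0.0261,0.0322,0],[0,0,0]],[[-0.0261,0.0322,0],[0,0,0]],[[-0.0261,0.0322,0],[0,0,0]],[[-0.0261,0.0322,0],[0,0,0]],[[-0.0261,0.0322,0],[0,0,0]],[[-0.0261,0.0322,0],[0,0,0]],[[-0.0261,0.0322,0],[0,0,0]],[[-0.0261,0.0322,0],[0,0,0]],[[0,0,0],[0,0,0]],[[0,0,0],[0,0,0]]]'
```

```text
time_s: 20.25
tool_pos: [0.5635, -0.0522, 0.1101]
eef_rot: [[0.999, 0.035, -0.001], [0.035, -0.999, 0.0], [-0.001, -0.0, -1.0]]
contact_force: [-0.9, 2.0, -2.8]
gripper_width: 0.181
grip_force: 58.9
time_s: 20.65
tool_pos: [0.5639, -0.0524, 0.1108]
eef_rot: [[0.999, 0.035, 0.0], [0.035, -0.999, -0.0], [0.0, 0.0, -1.0]]
contact_force: [-0.6, 0.5, -0.3]
gripper_width: 0.499
grip_force: 0.0
time_s: 21.05
tool_pos: [0.5636, -0.0523, 0.222]
eef_rot: [[0.999, 0.035, 0.0], [0.035, -0.999, -0.0], [0.0, 0.0, -1.0]]
contact_force: [0.7, 0.2, 0.2]
gripper_width: 0.5
grip_force: 0.0
time_s: 22.05
tool_pos: [0.3636, -0.3177, 0.2207]
eef_rot: [[0.999, 0.033, 0.0], [0.033, -0.999, -0.0], [0.0, 0.0, -1.0]]
contact_force: [0.1, -0.9, 0.4]
gripper_width: 0.5
grip_force: 0.0
```

```bash
python3 -m handwheel '[[[0.0004,0,0.03],[0,0,0]],[[0,0,0.03],[0,0,0]],[[0,0,0.03],[0,0,0]],[[0,0,0.023],[0,0,0]],[[0,0,0],[0,0,0]],[[0,0,0],[0,0,0]]]'
python3 -m handwheel '[[[0,0,0],[0,0,0]],[[0,0,0],[0,0,0]],[[0,0,0],[0,0,0]],[[0,0,0],[0,0,0]],[[0,0,0],[0,0,0]],[[0,0,0],[0,0,0]]]' -1 60
python3 -m handwheel '[[[0,0,-0.01],[0,0,0]],[[0,0,-0.03],[0,0,0]],[[0,0,-0.03],[0,0,0]],[[0,0,-0.03],[0,0,0]],[[0,0,0],[0,0,0]]]'
python3 -m handwheel '[[[0.0282,-0.0265,0],[0,0,0]],[[0.0282,-0.0265,0],[0,0,0]],[[0.0282,-0.0265,0],[0,0,0]],[[0.0282,-0.0265,0],[0,0,0]],[[0.0282,-0.0265,0],[0,0,0]],[[0.0282,-0.0265,0],[0,0,0]],[[0.0282,-0.0265,0],[0,0,0]]]'
python3 -m handwheel '[[[0,0,0.015],[0,0,0]],[[0,0,0.019],[0,0,0]],[[0,0,0],[0,0,0]],[[0,0,0],[0,0,0]],[[0,0,0],[0,0,0]]]'
python3 - <<'E'
from h import *
T=tool();im=bot.snapshot("wrist");crop(im,210,120,310,195,8,"pics/w6.png");print(T[:3,3].round(4))
E
```

```text
time_s: 22.65
tool_pos: [0.365, -0.3165, 0.1081]
eef_rot: [[0.999, 0.036, -0.0], [0.036, -0.999, 0.0], [-0.0, -0.0, -1.0]]
contact_force: [0.4, -0.4, 0.6]
gripper_width: 0.5
grip_force: 0.0
time_s: 23.25
tool_pos: [0.3651, -0.3174, 0.109]
eef_rot: [[0.999, 0.035, 0.002], [0.035, -0.999, -0.001], [0.002, 0.001, -1.0]]
contact_force: [-0.9, 3.6, 9.5]
gripper_width: 0.185
grip_force: 58.4
time_s: 23.75
tool_pos: [0.3659, -0.3186, 0.2122]
eef_rot: [[0.999, 0.035, 0.005], [0.035, -0.999, -0.005], [0.005, 0.006, -1.0]]
contact_force: [-0.2, -0.5, -1.5]
gripper_width: 0.182
grip_force: 59.0
time_s: 24.45
tool_pos: [0.5561, -0.1234, 0.2079]
eef_rot: [[0.999, 0.035, 0.0], [0.035, -0.999, -0.0], [0.0, 0.0, -1.0]]
contact_force: [0.9, -0.2, -1.0]
gripper_width: 0.184
grip_force: 58.9
time_s: 24.95
tool_pos: [0.5556, -0.1252, 0.1747]
eef_rot: [[0.999, 0.035, 0.001], [0.035, -0.999, -0.0], [0.001, 0.0, -1.0]]
contact_force: [0.2, -0.4, -0.7]
gripper_width: 0.182
grip_force: 58.9
[ 0.5556 -0.1252  0.1747]
```

View pics/w6.png

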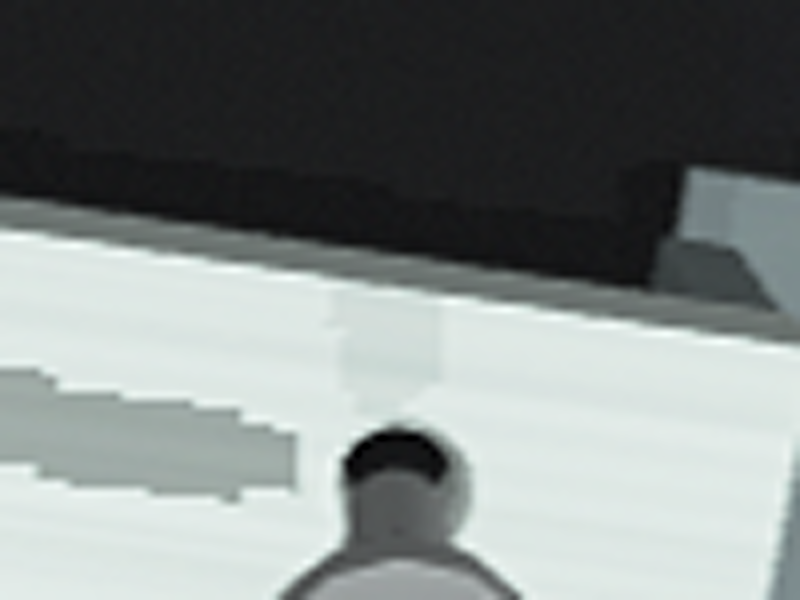

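```bash
python3 -m handwheel '[[[-0.0002,0.0009,0],[0,0,0]],[[0,0,0.007],[0,0,0]],[[0,0,0.007],[0,0,0]],[[0,0,0.006],[0,0,0]],[[0,0,0.006],[0,0,0]],[[0,0,0],[0,0,0]],[[0,0,0],[0,0,0]]]'
python3 -m handwheel '[[[0,0,0.01],[0,0,0]],[[0,0,0.01],[0,0,0]],[[0,0,0.01],[0,0,0]],[[0,0,0.007],[0,0,0]],[[0,0,0],[0,0,0]],[[0,0,0],[0,0,0]]]'
```

```text
time_s: 25.7
tool_pos: [0.5551, -0.1257, 0.1475]
eef_rot: [[0.999, 0.035, -0.0], [0.035, -0.999, 0.0], [-0.0, -0.0, -1.0]]
contact_force: [1.1, 0.4, -1.3]
gripper_width: 0.184
grip_force: 58.9
time_s: 26.3
tool_pos: [0.555, -0.1256, 0.1102]
eef_rot: [[0.999, 0.035, -0.0], [0.035, -0.999, 0.0], [-0.0, -0.0, -1.0]]
contact_force: [-0.1, 0.7, -1.4]
gripper_width: 0.182
grip_force: 59.2
```

```bash
python3 -m handwheel '[[[0,0,0],[0,0,0]],[[0,0,0],[0,0,0]],[[0,0,0],[0,0,0]],[[0,0,0],[0,0,0]]]' 0.0
python3 -m handwheel '[[[0,0,-0.02],[0,0,0]],[[0,0,-0.03],[0,0,0]],[[0,0,-0.03],[0,0,0]],[[0,0,-0.03],[0,0,0]],[[0,0,-0.03],[0,0,0]],[[0,0,-0.03],[0,0,0]]]'
python3 - <<'E'
from h import *
im=bot.snapshot("top");crop(im,110,180,310,310,4,"pics/top1.png");
E
```

```text
time_s: 26.7
tool_pos: [0.5552, -0.1257, 0.1108]
eef_rot: [[0.999, 0.035, 0.0], [0.035, -0.999, -0.0], [0.0, 0.0, -1.0]]
contact_force: [-0.1, 0.5, 0.0]
gripper_width: 0.499
grip_force: 0.0
time_s: 27.3
tool_pos: [0.5549, -0.1256, 0.2821]
eef_rot: [[0.999, 0.035, 0.0], [0.035, -0.999, -0.0], [0.0, 0.0, -1.0]]
contact_force: [-0.2, -0.3, -0.4]
gripper_width: 0.503
grip_force: 0.0
```

View pics/top1.png

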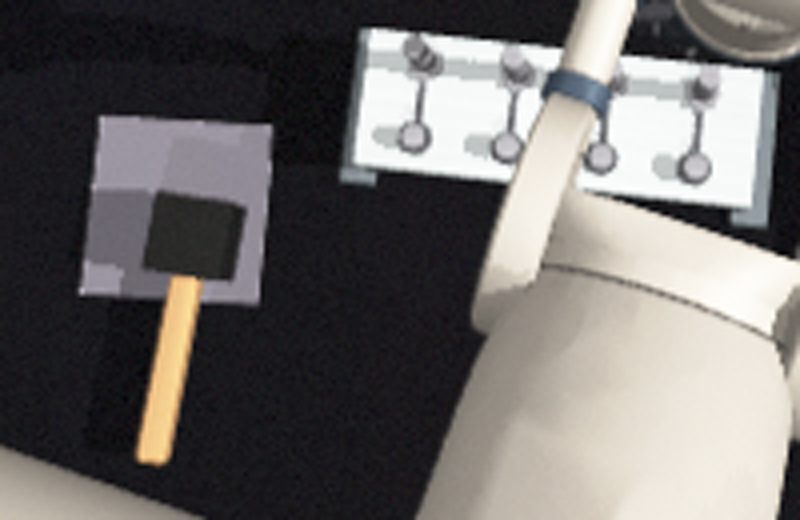

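```bash
python3 - <<'E'
from h import *
f=lambda u,v,z:ray("top",(110+u/4,180+v/4),z)[:2]
M=np.array([f(*p,.006) for p in[(99,115),(273,125),(260,303),(81,293)]]);print("mat",M.mean(0).round(4),np.linalg.norm(np.diff(M,axis=0),axis=1))
H=np.array([f(*p,.062) for p in[(158,190),(246,203),(235,279),(143,268)]]);print("head",H.mean(0).round(4),np.linalg.norm(np.diff(H,axis=0),axis=1))
a=f(185,277,.046);b=f(153,464,.046);d=a-b;print("handle",a,b,np.linalg.norm(d),np.degrees(np.arctan2(d[1],d[0])))
E
```

```text
mat [0.4683 0.3115] [0.1491492  0.14896423 0.15037372]
head [0.4428 0.2817] [0.07246917 0.06085049 0.07476256]
handle [0.40984652 0.29296748] [0.26331548 0.31259924] 0.14784029334218715 -7.6308655100215805
```

```bash
python3 -m handwheel '[[[-0.0149,-0.0426,0],[0,0,0]],[[-0.0149,-0.0426,0],[0,0,0]],[[-0.0149,-0.0426,0],[0,0,0]],[[-0.0149,-0.0426,0],[0,0,0]],[[-0.0149,-0.0426,0],[0,0,0]],[[-0.0149,-0.0426,0],[0,0,0]],[[-0.0149,-0.0426,0],[0,0,0]],[[-0.0149,-0.0426,0],[0,0,0]],[[-0.0149,-0.0426,0],[0,0,0]],[[-0.0149,-0.0426,0],[0,0,0]]]' 0.5
python3 -m handwheel '[[[0,0,0.04],[0,0,4.8]],[[0,0,0.04],[0,0,4.8]],[[0,0,0],[0,0,0]],[[0,0,0],[0,0,0]],[[0,0,0],[0,0,0]]]'
python3 - <<'E'
from h import *
T=tool();np.save("T7.npy",T);im=bot.snapshot("wrist");cv2.imwrite("pics/w7.png",im[...,::-1]);print(T.round(4))
E
```

```text
time_s: 28.35
tool_pos: [0.3903, 0.2964, 0.2808]
eef_rot: [[0.999, 0.035, 0.0], [0.035, -0.999, 0.0], [0.0, -0.0, -1.0]]
contact_force: [0.7, 0.1, 0.3]
gripper_width: 0.75
grip_force: 0.0
time_s: 28.85
tool_pos: [0.3925, 0.2952, 0.2026]
eef_rot: [[0.991, -0.131, 0.002], [-0.131, -0.991, 0.001], [0.002, -0.002, -1.0]]
contact_force: [1.1, 0.6, -0.0]
gripper_width: 0.753
grip_force: 0.0
[[ 0.9914 -0.1307  0.0022  0.3925]
 [-0.1307 -0.9914  0.0013  0.2952]
 [ 0.0021 -0.0016 -1.      0.2026]
 [ 0.      0.      0.      1.    ]]
```

View pics/w7.png

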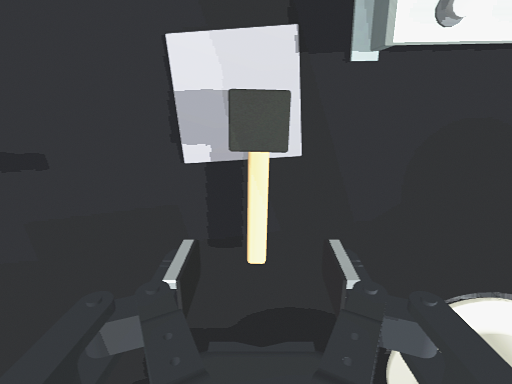

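```bash
python3 - <<'E'
from h import *
T=np.load("T7.npy");w=lambda u,v,z:ray("wrist",(u,v),z,T)
Ti=np.linalg.inv(T)
for n,p in dict(junc=(259,152,.046),end=(257,264,.046),head=(259.5,120.5,.062),mat=(237,94,.006)).items():
    q=w(*p);print(n,q.round(4),(Ti@np.append(q,1))[:3].round(4))
m=np.array([w(*p,.006)[:2] for p in[(166,35),(297,25),(301,155),(185,163)]]);print(m.mean(0),np.linalg.norm(np.diff(m,axis=0),axis=1))
print("prongs: TCP proj",proj("wrist",T[:3,3],T))
E
```

```text
junc [0.408  0.2948 0.046 ] [ 0.0151 -0.0014  0.1566]
end [0.2649 0.3165 0.046 ] [-0.1295 -0.0042  0.1563]
head [0.4437 0.2894 0.062 ] [ 0.0513 -0.0007  0.1407]
mat [0.4726 0.3128 0.006 ] [ 0.0767 -0.0276  0.1968]
[0.4672132  0.31325978] [0.14662392 0.14658279 0.14785248]
prongs: TCP proj [259.65009434 223.7595789 ]
```

```bash
python3 -m handwheel '[[[0,-0.0015,0.03],[0,0,1.1]],[[0,0,0.035],[0,0,0]],[[0,0,0.035],[0,0,0]],[[0,0,0.035],[0,0,0]],[[0,0,0.03],[0,0,0]],[[0,0,0.02],[0,0,0]],[[0,0,0],[0,0,0]],[[0,0,0],[0,0,0]]]'
python3 -m handwheel '[[[0,0,0],[0,0,0]],[[0,0,0],[0,0,0]],[[0,0,0],[0,0,0]],[[0,0,0],[0,0,0]],[[0,0,0],[0,0,0]],[[0,0,0],[0,0,0]],[[0,0,0],[0,0,0]]]' -1 120
python3 -m handwheel '[[[0,0,-0.01],[0,0,0]],[[0,0,-0.03],[0,0,0]],[[0,0,-0.03],[0,0,0]],[[0,0,-0.03],[0,0,0]],[[0,0,-0.03],[0,0,0]],[[0,0,0],[0,0,0]],[[0,0,0],[0,0,0]],[[0,0,0],[0,0,0]]]'
python3 - <<'E'
from h import *
T=tool();np.save("T8.npy",T);im=bot.snapshot("wrist");crop(im,130,60,390,255,3,"pics/w8.png");print(T.round(4))
E
```

```text
time_s: 29.7
tool_pos: [0.3924, 0.2967, 0.0168]
eef_rot: [[0.989, -0.151, 0.001], [-0.151, -0.989, 0.001], [0.001, -0.001, -1.0]]
contact_force: [0.4, -0.2, 0.4]
gripper_width: 0.749
grip_force: 0.0
time_s: 30.4
tool_pos: [0.3915, 0.2963, 0.0157]
eef_rot: [[0.989, -0.151, -0.0], [-0.151, -0.989, -0.0], [-0.0, 0.0, -1.0]]
contact_force: [0.2, 0.4, 0.2]
gripper_width: -0.0
grip_force: 0.0
time_s: 31.2
tool_pos: [0.391, 0.296, 0.1451]
eef_rot: [[0.989, -0.151, -0.001], [-0.151, -0.989, -0.001], [-0.001, 0.001, -1.0]]
contact_force: [-0.1, -0.9, -0.1]
gripper_width: 0.0
grip_force: 0.0
[[ 9.885e-01 -1.512e-01 -1.100e-03  3.910e-01]
 [-1.512e-01 -9.885e-01 -6.000e-04  2.960e-01]
 [-1.000e-03  8.000e-04 -1.000e+00  1.451e-01]
 [ 0.000e+00  0.000e+00  0.000e+00  1.000e+00]]
```

View pics/w8.png

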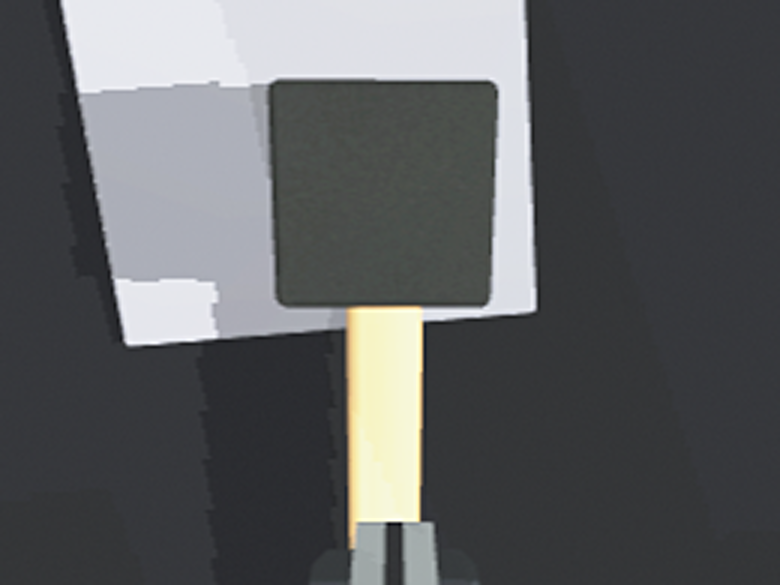

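```bash
python3 - <<'E'
from h import *
T=np.load("T8.npy");Ti=np.linalg.inv(T)
im=bot.snapshot("wrist");cv2.imwrite("pics/w9.png",im[...,::-1])
g=lambda u,v:(130+u/3,60+v/3)
for n,(p,z) in dict(headtop=(g(383,191),.062),junc=(g(385,307),.046),han=(g(386,500),.046)).items():
    for zz in(z,z+.129):
        q=ray("wrist",p,zz,T);print(n,zz,q.round(4),(Ti@np.append(q,1))[:3].round(4))
for c in [((270,82),(496,82)),((277,305),(490,305))]:
    a,b=[ray("wrist",g(*p),.062,T) for p in c];print(np.linalg.norm(a-b))
    a,b=[ray("wrist",g(*p),.191,T) for p in c];print(np.linalg.norm(a-b))
E
```

```text
headtop 0.062 [0.4447 0.2897 0.062 ] [ 0.0541 -0.002   0.083 ]
headtop 0.191 [0.458  0.2863 0.191 ] [ 0.0677 -0.0005 -0.046 ]
junc 0.046 [0.4077 0.295  0.046 ] [ 0.0168 -0.0016  0.0991]
junc 0.175 [0.4378 0.2893 0.175 ] [ 0.0473 -0.0005 -0.0299]
han 0.046 [0.342  0.3049 0.046 ] [-0.0496 -0.0015  0.0991]
han 0.175 [0.4032 0.2945 0.175 ] [ 0.0123 -0.0004 -0.0299]
0.06145891138094523
0.030503326091459053
0.06264175653762491
0.03109039655397118
```

View pics/w9.png

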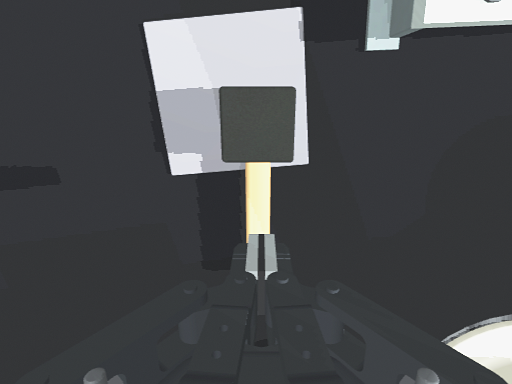

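```bash
python3 -m handwheel '[[[0,-0.0015,0],[0,0,0]],[[0,0,0.02],[0,0,0]],[[0,0,0.03],[0,0,0]],[[0,0,0.03],[0,0,0]],[[0,0,0.03],[0,0,0]],[[0,0,0.019],[0,0,0]],[[0,0,0],[0,0,0]],[[0,0,0],[0,0,0]]]' 0.1 40
python3 -m handwheel '[[[0,0,0],[0,0,0]],[[0,0,0],[0,0,0]],[[0,0,0],[0,0,0]]]' -0.2 40
python3 -m handwheel '[[[0,0,0],[0,0,0]],[[0,0,0],[0,0,0]],[[0,0,0],[0,0,0]]]' -0.5 40
python3 -m handwheel '[[[0,0,0],[0,0,0]],[[0,0,0],[0,0,0]],[[0,0,0],[0,0,0]]]' -0.6 40
```

```text
time_s: 32.1
tool_pos: [0.3916, 0.2978, 0.0167]
eef_rot: [[0.989, -0.151, -0.001], [-0.151, -0.989, -0.0], [-0.001, 0.001, -1.0]]
contact_force: [0.1, 0.6, 0.9]
gripper_width: 0.548
grip_force: 0.0
time_s: 32.4
tool_pos: [0.3922, 0.2981, 0.0174]
eef_rot: [[0.988, -0.151, 0.001], [-0.151, -0.988, 0.001], [0.001, -0.001, -1.0]]
contact_force: [-0.4, -0.2, -0.2]
gripper_width: 0.399
grip_force: 0.0
time_s: 32.7
tool_pos: [0.3918, 0.2978, 0.0168]
eef_rot: [[0.989, -0.151, 0.0], [-0.151, -0.989, 0.0], [0.0, -0.0, -1.0]]
contact_force: [-0.4, 0.3, -0.2]
gripper_width: 0.246
grip_force: 0.0
time_s: 33.0
tool_pos: [0.3917, 0.2978, 0.0167]
eef_rot: [[0.989, -0.151, -0.0], [-0.151, -0.989, -0.0], [-0.0, 0.0, -1.0]]
contact_force: [-1.1, -0.1, -0.3]
gripper_width: 0.201
grip_force: 0.0
```

```bash
python3 - <<'E'
from h import *
def wood(im):
    h=cv2.cvtColor(im,cv2.COLOR_RGB2HSV);m=(h[...,0]>8)&(h[...,0]<28)&(h[...,1]>60)&(h[...,2]>120)
    n,l,s,c=cv2.connectedComponentsWithStats(m.astype(np.uint8));return [(s[i].tolist(),c[i].round(1).tolist()) for i in range(1,n) if s[i,4]>25]
T=tool()
ims={n:bot.snapshot(n) for n in("scene","top","wrist")}
for n,i in ims.items(): print(n,wood(i)); cv2.imwrite(f"pics/now_{n}.png",i[...,::-1])
for n in("scene0","top0","w7","w9"): print(n,wood(cv2.imread(f"pics/{n}.png")[...,::-1]))
for n in("scene","top"):print(n,"tcp",proj(n,T[:3,3]),"handle mid",proj(n,(.334,.306,.034)))
print("wrist handle", [proj("wrist",(x,y,.046),T).round(0) for x,y in((.408,.295),(.334,.306),(.265,.3165))])
E
```

```text
scene [([0, 0, 59, 46, 1545], [30.3, 26.5]), ([110, 0, 51, 9, 228], [141.6, 2.4]), ([179, 0, 16, 14, 180], [186.2, 6.3]), ([391, 166, 12, 21, 144], [396.6, 175.7])]
top [([33, 145, 3, 19, 37], [34.0, 153.8]), ([44, 145, 3, 18, 36], [45.0, 153.5]), ([151, 260, 8, 18, 88], [154.3, 267.1])]
wrist [([237, 224, 45, 121, 1657], [258.3, 261.1])]
scene0 [([0, 0, 59, 46, 1552], [30.4, 26.5]), ([132, 0, 29, 9, 179], [147.3, 2.9]), ([179, 0, 16, 14, 197], [186.6, 6.2]), ([405, 162, 26, 34, 353], [417.5, 179.0])]
top0 [([33, 145, 3, 19, 40], [34.0, 153.4]), ([44, 145, 3, 18, 46], [45.0, 154.1]), ([127, 244, 22, 45, 350], [137.7, 264.9])]
w7 [([247, 152, 14, 112, 371], [248.7, 205.7]), ([262, 158, 8, 106, 144], [266.8, 209.6])]
w9 [([245, 162, 25, 81, 328], [247.8, 194.6]), ([269, 167, 2, 67, 106], [269.5, 198.5])]
scene tcp [391.29745138 190.34128069] handle mid [398.22984956 171.85313806]
top tcp [156.89281153 255.05001086] handle mid [152.27129229 273.09370374]
wrist handle [array([260., 219.]), array([261., 332.]), array([261., 413.])]
```

```bash
python3 - <<'E'
from h import *
im=cv2.imread("pics/now_wrist.png")[...,::-1]
crop(im,160,150,360,384-10,3.4,"pics/now_c.png")
h=cv2.cvtColor(im,cv2.COLOR_RGB2HSV)
E
```

```text
(no output)
```

View pics/now_c.png

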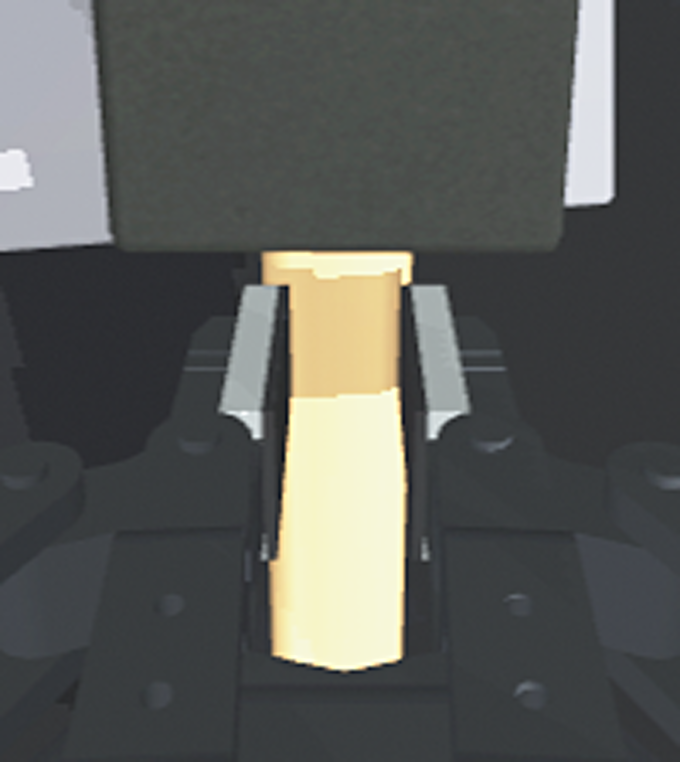

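The fingers straddle the handle correctly at (345,420), yet there's no grip force. I'll close further in small steps.

```bash
python3 -m handwheel '[[[0,0,0],[0,0,0]],[[0,0,0],[0,0,0]],[[0,0,0],[0,0,0]]]' -0.7 40
python3 -m handwheel '[[[0,0,0],[0,0,0]],[[0,0,0],[0,0,0]],[[0,0,0],[0,0,0]]]' -0.85 40
python3 - <<'E'
from h import *
p=cv2.imread("pics/now_wrist.png")[...,::-1].astype(int);i=bot.snapshot("wrist").astype(int)
def wr(im,v):
    h=cv2.cvtColor(im.astype(np.uint8),cv2.COLOR_RGB2HSV)[v];m=np.where((h[:,0]>8)&(h[:,0]<32)&(h[:,1]>30)&(h[:,2]>120))[0];m=m[(m>200)&(m<320)];return (m.min(),m.max()) if len(m) else None
for v in(226,235,250,262,275,300,330):print(v,wr(p,v),wr(i,v))
E
```

```text
time_s: 33.45
tool_pos: [0.3917, 0.2978, 0.0167]
eef_rot: [[0.989, -0.151, 0.0], [-0.151, -0.989, -0.0], [0.0, 0.0, -1.0]]
contact_force: [-0.1, 0.1, -0.5]
gripper_width: 0.153
grip_force: 0.0
time_s: 33.75
tool_pos: [0.3917, 0.2978, 0.0167]
eef_rot: [[0.989, -0.151, -0.0], [-0.151, -0.989, -0.0], [-0.0, 0.0, -1.0]]
contact_force: [-0.2, 0.1, 0.1]
gripper_width: 0.076
grip_force: 0.0
226 (np.int64(237), np.int64(281)) (np.int64(237), np.int64(281))
235 (np.int64(245), np.int64(277)) (np.int64(237), np.int64(267))
250 (np.int64(245), np.int64(276)) (np.int64(255), np.int64(267))
262 (np.int64(246), np.int64(276)) (np.int64(255), np.int64(267))
275 (np.int64(245), np.int64(277)) (np.int64(255), np.int64(267))
300 (np.int64(243), np.int64(279)) (np.int64(254), np.int64(268))
330 (np.int64(240), np.int64(278)) (np.int64(248), np.int64(274))
```

```bash
python3 -m handwheel '[[[0,0,0],[0,0,0]],[[0,0,0],[0,0,0]],[[0,0,0],[0,0,0]],[[0,0,0],[0,0,0]],[[-0.02,0,0],[0,0,0]],[[-0.02,0,0],[0,0,0]],[[0,0,0],[0,0,0]]]' 0.2 40
python3 -m handwheel '[[[0,0,0],[0,0,0]],[[0,0,0],[0,0,0]],[[0,0,0],[0,0,0]],[[0,0,0],[0,0,0]],[[0,0,0],[0,0,0]]]' -0.7 40
python3 -m handwheel '[[[0,0,0],[0,0,0]],[[0,0,0],[0,0,0]],[[0,0,0],[0,0,0]],[[0,0,0],[0,0,0]],[[0,0,-0.008],[0,0,0]],[[0,0,0],[0,0,0]]]' 0.2 40
python3 -m handwheel '[[[0,0,0],[0,0,0]],[[0,0,0],[0,0,0]],[[0,0,0],[0,0,0]],[[0,0,0],[0,0,0]],[[0,0,0],[0,0,0]]]' -0.7 40
```

```text
time_s: 34.5
tool_pos: [0.3497, 0.3034, 0.0166]
eef_rot: [[0.989, -0.15, -0.002], [-0.15, -0.989, -0.001], [-0.002, 0.001, -1.0]]
contact_force: [-0.1, 0.3, -0.6]
gripper_width: 0.601
grip_force: 0.0
time_s: 35.0
tool_pos: [0.3525, 0.3038, 0.0167]
eef_rot: [[0.988, -0.151, 0.0], [-0.151, -0.988, 0.0], [0.0, -0.0, -1.0]]
contact_force: [-0.6, -0.5, 0.4]
gripper_width: 0.149
grip_force: 0.0
time_s: 35.6
tool_pos: [0.3525, 0.3041, 0.0255]
eef_rot: [[0.989, -0.151, 0.001], [-0.151, -0.989, 0.001], [0.001, -0.001, -1.0]]
contact_force: [0.8, 0.1, 0.2]
gripper_width: 0.602
grip_force: 0.0
time_s: 36.1
tool_pos: [0.3521, 0.3038, 0.0246]
eef_rot: [[0.989, -0.151, -0.0], [-0.151, -0.989, -0.0], [-0.0, 0.0, -1.0]]
contact_force: [0.8, 0.1, 0.3]
gripper_width: 0.146
grip_force: 0.0
```

The handle sits between the pads in three places with no contact, so I can't grip it. I'll try the head instead: it is 64 mm wide, inside the 85 mm opening.

```bash
python3 -m handwheel '[[[0,0,0],[0,0,0]],[[0,0,-0.03],[0,0,0]],[[0,0,-0.035],[0,0,0]],[[0,0,-0.035],[0,0,0]],[[0,0,0],[0,0,0]],[[0.03,0,0],[0,0,0]],[[0.031,0,0],[0,0,0]],[[0.031,0,0],[0,0,0]],[[0,0,0],[0,0,0]],[[0,0,0],[0,0,0]]]' 1 60
python3 - <<'E'
from h import *
T=tool();Ti=np.linalg.inv(T);print(T[:3,3].round(4))
im=bot.snapshot("wrist");cv2.imwrite("pics/w10.png",im[...,::-1])
# dark head: compare to mallet prediction
X=np.array([.4445,.2892,.062]);print("head proj",proj("wrist",X,T),(Ti@np.append(X,1))[:3].round(4))
g=cv2.cvtColor(im,cv2.COLOR_RGB2GRAY)
for v in(190,200,210,220,230): print(v,g[v,190:330:4].tolist())
t=bot.snapshot("top");cv2.imwrite("pics/top2.png",t[...,::-1])
E
```

```text
time_s: 37.1
tool_pos: [0.443, 0.2895, 0.1239]
eef_rot: [[0.988, -0.152, -0.001], [-0.152, -0.988, -0.0], [-0.001, 0.001, -1.0]]
contact_force: [-0.7, -0.4, -0.6]
gripper_width: 0.999
grip_force: 0.0
[0.443  0.2895 0.1239]
head proj [260.03597463 190.44966621] [0.0016 0.0001 0.0619]
190 [145, 145, 145, 145, 146, 146, 147, 148, 53, 63, 64, 64, 62, 63, 63, 64, 64, 64, 64, 64, 64, 66, 63, 64, 66, 65, 65, 196, 190, 190, 48, 43, 44, 45, 44]
200 [145, 146, 147, 147, 147, 146, 145, 146, 87, 63, 62, 61, 62, 62, 62, 64, 66, 63, 63, 64, 65, 66, 65, 64, 65, 65, 65, 194, 190, 190, 82, 44, 45, 45, 43]
210 [203, 204, 204, 173, 145, 145, 145, 146, 104, 63, 65, 64, 62, 64, 62, 64, 63, 62, 65, 64, 65, 65, 64, 65, 66, 64, 65, 191, 190, 189, 148, 44, 44, 44, 44]
220 [204, 204, 204, 173, 146, 146, 146, 146, 120, 65, 63, 64, 62, 65, 63, 62, 64, 63, 64, 65, 62, 64, 64, 63, 64, 63, 67, 44, 44, 45, 45, 44, 44, 45, 45]
230 [45, 46, 37, 37, 36, 37, 38, 37, 35, 38, 36, 38, 37, 44, 68, 209, 226, 228, 232, 235, 238, 43, 45, 45, 45, 45, 45, 45, 45, 45, 44, 45, 45, 44, 43]
```

```bash
python3 -m handwheel '[[[0.001,0,0.02],[0,0,0]],[[0,0,0.02],[0,0,0]],[[0,0,0.02],[0,0,0]],[[0,0,0],[0,0,0]]]'
python3 -m handwheel '[[[0,0,0.02],[0,0,0]],[[0,0,0.02],[0,0,0]],[[0,0,0],[0,0,0]],[[0,0,0],[0,0,0]]]'
python3 -m handwheel '[[[0,0,0],[0,0,0]],[[0,0,0],[0,0,0]],[[0,0,0],[0,0,0]],[[0,0,0],[0,0,0]]]' 0.3 40
```

```text
time_s: 37.6
tool_pos: [0.4419, 0.2893, 0.0628]
eef_rot: [[0.989, -0.15, -0.004], [-0.15, -0.989, -0.002], [-0.004, 0.002, -1.0]]
contact_force: [-0.3, 0.3, 0.3]
gripper_width: 1.002
grip_force: 0.0
time_s: 38.0
tool_pos: [0.4439, 0.29, 0.0255]
eef_rot: [[0.989, -0.151, -0.0], [-0.151, -0.989, -0.0], [-0.0, 0.0, -1.0]]
contact_force: [-1.0, 0.3, 0.1]
gripper_width: 1.0
grip_force: 0.0
time_s: 38.4
tool_pos: [0.4456, 0.2909, 0.0271]
eef_rot: [[0.988, -0.152, 0.004], [-0.152, -0.988, 0.002], [0.003, -0.003, -1.0]]
contact_force: [-5.2, 2.0, 31.4]
gripper_width: 0.65
grip_force: 16.0
```

The head's top gave 31 N upward, and the shut fingertips in w9 show at v=235 where the TCP projects to v=224. So the real fingertips stand about 30 mm above the reported TCP, which means I closed above the handle. I'll back off and re-measure.

```bash
python3 -m handwheel '[[[0,0,0],[0,0,0]],[[0,0,0],[0,0,0]],[[0,0,0],[0,0,0]],[[0,0,-0.03],[0,0,0]],[[0,0,-0.035],[0,0,0]],[[0,0,-0.035],[0,0,0]],[[-0.03,0,0],[0,0,0]],[[-0.03,0,0],[0,0,0]],[[0,0,0],[0,0,0]],[[0,0,0],[0,0,0]]]' 1 60
python3 - <<'E'
from h import *
T=tool();Ti=np.linalg.inv(T);print(T[:3,3].round(4))
im=bot.snapshot("wrist");cv2.imwrite("pics/w11.png",im[...,::-1])
hsv=cv2.cvtColor(im,cv2.COLOR_RGB2HSV)
m=((hsv[...,0]>8)&(hsv[...,0]<34)&(hsv[...,1]>25)&(hsv[...,2]>120)).astype(np.uint8)
n,l,s,c=cv2.connectedComponentsWithStats(m)
k=1+np.argmax(s[1:,4]);print("wood",s[k])
ys,xs=np.where(l==k)
for v in (s[k,1]+6,s[k,1]+s[k,3]-8):
    r=xs[ys==v];q=ray("wrist",((r.min()+r.max())/2,v),.046,T);print(v,r.min(),r.max(),q.round(4),(Ti@np.append(q,1))[:2].round(4))
q=ray("wrist",((s[k,0]+s[k,2]/2),s[k,1]),.046,T);print("junc",q.round(4),(Ti@np.append(q,1))[:2].round(4))
# fingertip height from w9: solve h with front edge x=+.011,y=0
from scipy.optimize import brentq
T9=np.load("T8.npy");f=lambda h,x:proj("wrist",(T9@[x,0,-h,1])[:3],T9)[1]-235
for x in(.011,.006,.0): print(x,brentq(lambda h:f(h,x),-.02,.08))
E
```

```text
time_s: 39.4
tool_pos: [0.3845, 0.299, 0.1249]
eef_rot: [[0.989, -0.15, 0.0], [-0.15, -0.989, 0.0], [0.0, -0.0, -1.0]]
contact_force: [1.0, 0.7, -0.0]
gripper_width: 0.998
grip_force: 0.0
[0.3845 0.299  0.1249]
wood [ 246  160   28  138 3034]
166 246 273 [0.4027 0.2967 0.046 ] [ 0.0183 -0.0004]
290 248 271 [0.2757 0.3162 0.046 ] [-0.1102 -0.0006]
junc [0.408  0.2954 0.046 ] [ 0.0237 -0.    ]
0.011 0.03689459425642601
0.006 0.027171758891647316
0.0 0.015504356454255958
```

```bash
python3 -m handwheel '[[[0,-0.0005,0.03],[0,0,0]],[[0,0,0.03],[0,0,0]],[[0,0,0.03],[0,0,0]],[[0,0,0.02],[0,0,0]],[[0,0,0],[0,0,0]]]' 0.3 60
python3 -m handwheel '[[[0,0,0.01],[0,0,0]],[[0,0,0.01],[0,0,0]],[[0,0,0.009],[0,0,0]],[[0,0,0],[0,0,0]],[[0,0,0],[0,0,0]]]'
python3 -m handwheel '[[[0,0,0],[0,0,0]],[[0,0,0],[0,0,0]],[[0,0,0],[0,0,0]],[[0,0,0],[0,0,0]],[[0,0,0],[0,0,0]],[[0,0,0],[0,0,0]]]' -1 60
```

```text
time_s: 39.95
tool_pos: [0.3845, 0.2985, 0.0124]
eef_rot: [[0.988, -0.152, -0.003], [-0.152, -0.988, -0.002], [-0.003, 0.002, -1.0]]
contact_force: [-0.2, 0.2, 0.4]
gripper_width: 0.651
grip_force: 0.0
time_s: 40.45
tool_pos: [0.3849, 0.2994, -0.0143]
eef_rot: [[0.989, -0.151, -0.0], [-0.151, -0.989, -0.0], [-0.0, 0.0, -1.0]]
contact_force: [0.2, -0.1, 0.4]
gripper_width: 0.65
grip_force: 0.0
time_s: 41.05
tool_pos: [0.3852, 0.2996, -0.0138]
eef_rot: [[0.989, -0.151, 0.001], [-0.151, -0.989, 0.0], [0.001, -0.001, -1.0]]
contact_force: [-1.1, -0.9, 6.2]
gripper_width: 0.269
grip_force: 59.6
```

```bash
python3 -m handwheel '[[[0,0,0],[0,0,0]],[[0,0,0],[0,0,0]],[[0,0,-0.01],[0,0,0]],[[0,0,-0.02],[0,0,0]],[[0,0,-0.03],[0,0,0]],[[0,0,-0.03],[0,0,0]],[[0,0,-0.035],[0,0,0]],[[0,0,0],[0,0,0]],[[0,0,0],[0,0,0]]]' -1 120
python3 - <<'E'
from h import *
T=tool();Ti=np.linalg.inv(T);im=bot.snapshot("wrist");cv2.imwrite("pics/w12.png",im[...,::-1])
g=cv2.cvtColor(im,cv2.COLOR_RGB2GRAY)
for X in ([.055+.032,0,.0-.076],[.055-.032,0,-.076],[.055-.032,0,-.060]): print(proj("wrist",(T@[*X,1])[:3],T).round(1))
hsv=cv2.cvtColor(im,cv2.COLOR_RGB2HSV)
m=((hsv[...,0]>8)&(hsv[...,0]<34)&(hsv[...,1]>25)&(hsv[...,2]>120)).astype(np.uint8)
n,l,s,c=cv2.connectedComponentsWithStats(m);print([x.tolist() for x in s[1:] if x[4]>50])
print(g[20:240:4,261].tolist())
print(g[120,150:370:4].tolist())
E
```

```text
time_s: 41.95
tool_pos: [0.385, 0.2995, 0.1114]
eef_rot: [[0.989, -0.151, 0.001], [-0.151, -0.989, 0.001], [0.001, -0.001, -1.0]]
contact_force: [0.7, -0.5, -4.4]
gripper_width: 0.26
grip_force: 118.0
[258.2  69.5]
[258.7 254.6]
[259.  234.8]
[[234, 242, 55, 106, 4856]]
[231, 232, 232, 232, 232, 232, 232, 232, 232, 236, 78, 80, 83, 80, 78, 79, 82, 79, 83, 84, 81, 81, 79, 83, 78, 86, 80, 81, 84, 81, 85, 81, 85, 81, 81, 82, 81, 81, 82, 83, 82, 83, 80, 80, 82, 83, 82, 83, 79, 80, 79, 79, 79, 78, 81]
[46, 237, 238, 240, 64, 82, 82, 83, 81, 81, 79, 81, 82, 81, 80, 81, 80, 82, 81, 83, 79, 81, 83, 83, 83, 80, 84, 81, 85, 83, 79, 78, 82, 82, 84, 83, 83, 82, 81, 83, 82, 84, 84, 81, 82, 82, 83, 83, 83, 82, 82, 85, 58, 59, 58]
```

```bash
python3 -m handwheel '[[[0.0203,0.0348,0],[0,0,0]],[[0.0203,0.0348,0],[0,0,0]],[[0.0203,0.0348,0],[0,0,0]],[[0.0203,0.0348,0],[0,0,0]],[[0.0203,0.0348,0],[0,0,0]],[[0,0,0],[0,0,0]],[[0,0,0],[0,0,0]],[[0,0,0],[0,0,0]]]'
python3 -m handwheel '[[[0,0,0.012],[0,0,0]],[[0,0,0.012],[0,0,0]],[[0,0,0.01],[0,0,0]],[[0,0,0],[0,0,0]]]'
python3 -m handwheel '[[[0,0,0.006],[0,0,0]],[[0,0,0],[0,0,0]],[[0,0,0],[0,0,0]]]'
```

```text
time_s: 42.8
tool_pos: [0.458, 0.1124, 0.1099]
eef_rot: [[0.989, -0.151, -0.002], [-0.151, -0.989, -0.0], [-0.002, 0.0, -1.0]]
contact_force: [0.0, 0.7, -2.6]
gripper_width: 0.261
grip_force: 118.7
time_s: 43.2
tool_pos: [0.4577, 0.1126, 0.0755]
eef_rot: [[0.989, -0.15, -0.003], [-0.15, -0.989, -0.0], [-0.002, 0.001, -1.0]]
contact_force: [0.3, 0.1, -2.4]
gripper_width: 0.258
grip_force: 118.7
time_s: 43.5
tool_pos: [0.459, 0.1121, 0.0708]
eef_rot: [[0.989, -0.151, 0.0], [-0.151, -0.989, 0.0], [0.0, -0.0, -1.0]]
contact_force: [2.1, -0.4, -2.7]
gripper_width: 0.259
grip_force: 118.9
```

```bash
for i in 1; do :; done
python3 -m handwheel '[[[0,0,0.004],[0,0,0]],[[0,0,0],[0,0,0]]]' | grep -E 'pos|contact'
python3 -m handwheel '[[[0,0,0.004],[0,0,0]],[[0,0,0],[0,0,0]]]' | grep -E 'pos|contact'
python3 -m handwheel '[[[0,0,0.004],[0,0,0]],[[0,0,0],[0,0,0]]]' | grep -E 'pos|contact'
```

```text
tool_pos: [0.4592, 0.1121, 0.0667]
contact_force: [1.0, 0.3, -1.1]
tool_pos: [0.4592, 0.112, 0.0625]
contact_force: [0.5, 1.4, -0.6]
tool_pos: [0.4592, 0.112, 0.0584]
contact_force: [1.3, 0.7, -0.9]
```

```bash
cat >> h.py <<'E'
def head(name):
    im=bot.snapshot("wrist");cv2.imwrite(f"pics/{name}.png",im[...,::-1]);g=cv2.cvtColor(im,cv2.COLOR_RGB2GRAY).astype(int)
    hsv=cv2.cvtColor(im,cv2.COLOR_RGB2HSV)
    m=((hsv[...,0]>8)&(hsv[...,0]<34)&(hsv[...,1]>25)&(hsv[...,2]>120)).astype(np.uint8)
    n,l,s,c=cv2.connectedComponentsWithStats(m);k=1+np.argmax(s[1:,4])
    d=np.abs(np.diff(g[20:110,252:268].mean(1)));print("wood",s[k].tolist(),"front edges",[(int(i)+20,int(d[i])) for i in np.where(d>12)[0]])
    r=np.abs(np.diff(g[118:124].mean(0)));print("sides",[(int(i),int(r[i])) for i in np.where(r>10)[0] if 130<i<390])
E
python3 - <<'E'
from h import *
head("w13")
t=bot.snapshot("top");cv2.imwrite("pics/top3.png",t[...,::-1])
T=tool();print([proj("wrist",p,T).round(0) for p in((.5184,.1037,.092),(.578,.0967,.158),(.578,.0967,.07))])
E
```

```text
wood [236, 242, 52, 105, 4749] front edges [(20, 22), (21, 29), (28, 17), (31, 35), (32, 23), (33, 26), (35, 18), (36, 12), (56, 36), (57, 127), (58, 13)]
sides [(355, 18), (356, 78), (357, 25), (368, 23), (369, 44), (370, 20)]
[array([257., 137.]), array([ 241., -123.]), array([253.,   3.])]
```

```bash

python3 -m handwheel '[[[0,0,0.002],[0,0,0]],[[0,0,0],[0,0,0]]]' | grep -E 'pos|contact'
python3 -m handwheel '[[[0,0,0.002],[0,0,0]],[[0,0,0],[0,0,0]]]' | grep -E 'pos|contact'
python3 -m handwheel '[[[0,0,0.002],[0,0,0]],[[0,0,0],[0,0,0]]]' | grep -E 'pos|contact'
```

```text
tool_pos: [0.4586, 0.112, 0.0568]
contact_force: [-4.2, 0.3, 12.0]
tool_pos: [0.4586, 0.1121, 0.0551]
contact_force: [-6.4, 1.3, 18.1]
tool_pos: [0.4587, 0.112, 0.0533]
contact_force: [-7.9, 0.0, 24.5]
```

```bash

python3 -m handwheel '[[[0,0,-0.02],[0,0,0]],[[0,0,-0.016],[0,0,0]],[[0.0014,0.0375,0],[0,0,0]],[[0.0014,0.0375,0],[0,0,0]],[[0,0,0],[0,0,0]],[[0,0,0],[0,0,0]]]' | grep -E 'pos|contact'
python3 -m handwheel '[[[0,0,0.012],[0,0,0]],[[0,0,0.006],[0,0,0]],[[0,0,0.006],[0,0,0]],[[0,0,0.006],[0,0,0]],[[0,0,0],[0,0,0]]]' | grep -E 'pos|contact'
python3 -m handwheel '[[[0,0,0.003],[0,0,0]],[[0,0,0],[0,0,0]]]' | grep -E 'pos|contact'
python3 -m handwheel '[[[0,0,0.003],[0,0,0]],[[0,0,0],[0,0,0]]]' | grep -E 'pos|contact'
```

```text
tool_pos: [0.45, 0.0368, 0.0885]
contact_force: [0.2, 0.6, -3.7]
tool_pos: [0.4501, 0.0378, 0.0581]
contact_force: [-0.1, -0.6, -3.1]
tool_pos: [0.4504, 0.0375, 0.0556]
contact_force: [-1.0, 0.2, -2.0]
tool_pos: [0.4503, 0.0374, 0.0529]
contact_force: [-3.2, 1.2, 8.8]
```

```bash

python3 -m handwheel '[[[0,0,0.002],[0,0,0]],[[0,0,0],[0,0,0]]]' | grep -E 'pos|contact'
python3 -m handwheel '[[[0,0,-0.02],[0,0,0]],[[0,0,-0.018],[0,0,0]],[[0.0014,0.0375,0],[0,0,0]],[[0.0014,0.0375,0],[0,0,0]],[[0,0,0],[0,0,0]],[[0,0,0],[0,0,0]]]' | grep -E 'pos|contact'
python3 -m handwheel '[[[0,0,0.014],[0,0,0]],[[0,0,0.006],[0,0,0]],[[0,0,0.006],[0,0,0]],[[0,0,0.007],[0,0,0]],[[0,0,0],[0,0,0]]]' | grep -E 'pos|contact'
python3 -m handwheel '[[[0,0,0.003],[0,0,0]],[[0,0,0],[0,0,0]]]' | grep -E 'pos|contact'
python3 -m handwheel '[[[0,0,0.003],[0,0,0]],[[0,0,0],[0,0,0]]]' | grep -E 'pos|contact'
```

```text
tool_pos: [0.4505, 0.0374, 0.0511]
contact_force: [-6.1, 1.4, 14.4]
tool_pos: [0.4418, -0.0379, 0.0887]
contact_force: [-0.8, 0.2, -3.4]
tool_pos: [0.4416, -0.0367, 0.055]
contact_force: [0.8, -0.5, -3.4]
tool_pos: [0.4418, -0.037, 0.0526]
contact_force: [0.5, 1.5, -1.9]
tool_pos: [0.4412, -0.037, 0.0499]
contact_force: [-6.5, 1.9, 13.3]
```

```bash

python3 -m handwheel '[[[0,0,0.001],[0,0,0]],[[0,0,0],[0,0,0]]]' | grep -E 'pos|contact'
python3 -m handwheel '[[[0,0,-0.02],[0,0,0]],[[0,0,-0.018],[0,0,0]],[[0.0014,0.0375,0],[0,0,0]],[[0.0014,0.0375,0],[0,0,0]],[[0,0,0],[0,0,0]],[[0,0,0],[0,0,0]]]' | grep -E 'pos|contact'
python3 -m handwheel '[[[0,0,0.014],[0,0,0]],[[0,0,0.006],[0,0,0]],[[0,0,0.006],[0,0,0]],[[0,0,0.007],[0,0,0]],[[0,0,0],[0,0,0]]]' | grep -E 'pos|contact'
python3 -m handwheel '[[[0,0,0.003],[0,0,0]],[[0,0,0],[0,0,0]]]' | grep -E 'pos|contact'
python3 -m handwheel '[[[0,0,0.003],[0,0,0]],[[0,0,0],[0,0,0]]]' | grep -E 'pos|contact'
python3 - <<'E'
from h import *
head("w14")
E
```

```text
tool_pos: [0.4411, -0.037, 0.0492]
contact_force: [-10.7, 2.6, 24.0]
tool_pos: [0.4332, -0.1124, 0.0867]
contact_force: [-0.2, -0.1, -2.1]
tool_pos: [0.433, -0.1112, 0.053]
contact_force: [0.6, -0.3, -2.6]
tool_pos: [0.4332, -0.1115, 0.0506]
contact_force: [-0.6, 1.7, 0.7]
tool_pos: [0.4326, -0.1115, 0.0481]
contact_force: [-10.2, 3.1, 20.9]
wood [236, 260, 50, 87, 3873] front edges [(21, 16), (22, 12), (24, 24), (25, 41), (26, 26), (29, 12), (58, 137), (59, 36)]
sides [(148, 13), (149, 54), (150, 57), (370, 11)]
```

```bash

python3 -m handwheel '[[[0,0,-0.02],[0,0,0]],[[0,0,-0.03],[0,0,0]],[[0,0,-0.025],[0,0,0]],[[0,0,0],[0,0,0]]]' | grep -E 'pos|contact'
python3 -m handwheel '[[[-0.0086,-0.0424,0],[0,0,0]],[[-0.0086,-0.0424,0],[0,0,0]],[[-0.0086,-0.0424,0],[0,0,0]],[[-0.0086,-0.0424,0],[0,0,0]],[[-0.0086,-0.0424,0],[0,0,0]],[[-0.0086,-0.0424,0],[0,0,0]],[[-0.0086,-0.0424,0],[0,0,0]],[[-0.0086,-0.0424,0],[0,0,0]],[[-0.0086,-0.0424,0],[0,0,0]],[[-0.0086,-0.0424,0],[0,0,0]]]' | grep -E 'pos|contact'
python3 -m handwheel '[[[0,0,0],[0,0,0]],[[0,0,0],[0,0,0]],[[0,0,0.03],[0,0,0]],[[0,0,0.03],[0,0,0]],[[0,0,0.03],[0,0,0]],[[0,0,0.02],[0,0,0]],[[0,0,0],[0,0,0]],[[0,0,0],[0,0,0]]]' | grep -E 'pos|contact'
python3 - <<'E'
from h import *
t=bot.snapshot("top");cv2.imwrite("pics/top4.png",t[...,::-1])
a=cv2.imread("pics/top0.png")[...,::-1].astype(int)
for n,uv in (("peg0",(190+95/4,180+133/4)),("peg3",(190+376/4,180+165/4))):
    u,v=map(round,uv);print(n,a[v-4:v+8,u].mean(1).round().tolist(),t[v-4:v+8,u].astype(int).mean(1).round().tolist())
print([proj("top",(*p,z)).round(1).tolist() for p in((.5184,.1037),(.4929,-.1192)) for z in(.092,.077)])
E
```

```text
tool_pos: [0.4351, -0.1125, 0.1253]
contact_force: [1.1, 0.1, -3.5]
tool_pos: [0.4117, 0.3222, 0.1216]
contact_force: [0.7, -0.4, -3.6]
tool_pos: [0.4123, 0.3195, 0.0128]
contact_force: [-0.2, -0.0, -2.4]
peg0 [105.0, 99.0, 163.0, 192.0, 195.0, 198.0, 201.0, 154.0, 103.0, 150.0, 223.0, 238.0] [112.0, 112.0, 150.0, 187.0, 196.0, 201.0, 207.0, 200.0, 144.0, 164.0, 238.0, 248.0]
peg3 [126.0, 151.0, 182.0, 193.0, 195.0, 197.0, 203.0, 158.0, 109.0, 190.0, 240.0, 248.0] [135.0, 111.0, 168.0, 196.0, 197.0, 203.0, 204.0, 180.0, 127.0, 195.0, 243.0, 250.0]
[[213.4, 213.9], [214.0, 214.4], [284.2, 221.5], [283.9, 222.0]]
```

```bash

python3 -m handwheel '[[[0,0,0.01],[0,0,0]],[[0,0,0.006],[0,0,0]],[[0,0,0],[0,0,0]]]' | grep -E 'pos|contact'
python3 -m handwheel '[[[0,0,0.004],[0,0,0]],[[0,0,0],[0,0,0]]]' | grep -E 'pos|contact'
python3 -m handwheel '[[[0,0,0.003],[0,0,0]],[[0,0,0],[0,0,0]]]' | grep -E 'pos|contact'
python3 -m handwheel '[[[0,0,0.003],[0,0,0]],[[0,0,0],[0,0,0]]]' | grep -E 'pos|contact'
```

```text
tool_pos: [0.412, 0.3202, -0.0039]
contact_force: [-0.0, 0.4, -2.5]
tool_pos: [0.4122, 0.3204, -0.0076]
contact_force: [0.6, 0.2, -3.8]
tool_pos: [0.4122, 0.3204, -0.0105]
contact_force: [0.3, -0.1, -2.7]
tool_pos: [0.4122, 0.3204, -0.0136]
contact_force: [-0.2, -0.1, -3.2]
```

```bash

python3 -m handwheel '[[[0,0,0.002],[0,0,0]],[[0,0,0],[0,0,0]]]' | grep -E 'pos|contact'
python3 -m handwheel '[[[0,0,0.002],[0,0,0]],[[0,0,0],[0,0,0]]]' | grep -E 'pos|contact'
python3 -m handwheel '[[[0,0,0.002],[0,0,0]],[[0,0,0],[0,0,0]]]' | grep -E 'pos|contact'
```

```text
tool_pos: [0.4122, 0.3204, -0.0155]
contact_force: [0.6, -0.1, -3.2]
tool_pos: [0.4122, 0.3204, -0.0175]
contact_force: [0.5, -0.1, -3.7]
tool_pos: [0.4124, 0.3206, -0.0187]
contact_force: [-3.6, -0.5, 13.0]
```

```bash

python3 -m handwheel '[[[0,0,-0.001],[0,0,0]],[[0,0,0],[0,0,0]],[[0,0,0],[0,0,0]],[[0,0,0],[0,0,0]],[[0,0,0],[0,0,0]],[[0,0,0],[0,0,0]]]' 0.3
python3 -m handwheel '[[[0,0,-0.01],[0,0,0]],[[0,0,-0.03],[0,0,0]],[[0,0,-0.04],[0,0,0]],[[0,0,-0.04],[0,0,0]],[[0,0,-0.04],[0,0,0]],[[0,0,0],[0,0,0]],[[0,0,0],[0,0,0]],[[0,0,0],[0,0,0]]]'
python3 - <<'E'
from h import *
T=tool();np.save("T15.npy",T);Ti=np.linalg.inv(T);head("w15")
im=cv2.imread("pics/w15.png");g=cv2.cvtColor(im,cv2.COLOR_BGR2GRAY)
d=(g<90)
# head outline: dark blob on the mat
import itertools
print(proj("wrist",(.4678,.3122,.062),T))
for v in range(60,180,8): print(v,g[v,180:340:5].tolist())
E
```

```text
time_s: 54.1
tool_pos: [0.4123, 0.3205, -0.0183]
eef_rot: [[0.989, -0.151, 0.0], [-0.151, -0.989, 0.0], [0.0, -0.0, -1.0]]
contact_force: [0.1, -0.1, -0.4]
gripper_width: 0.651
grip_force: 0.0
time_s: 54.9
tool_pos: [0.4117, 0.3201, 0.1412]
eef_rot: [[0.989, -0.151, -0.001], [-0.151, -0.989, -0.001], [-0.001, 0.001, -1.0]]
contact_force: [0.3, 0.0, -0.3]
gripper_width: 0.65
grip_force: 0.0
wood [247, 151, 27, 134, 1711] front edges [(32, 97), (33, 70), (71, 91), (72, 79)]
sides [(184, 94), (185, 40), (221, 56), (222, 76), (223, 13), (297, 118), (298, 39), (330, 12), (331, 50), (332, 149), (333, 10)]
[259.08472086 121.05171343]
60 [239, 239, 239, 239, 239, 239, 239, 231, 232, 232, 232, 232, 232, 232, 232, 232, 232, 232, 232, 232, 232, 232, 232, 232, 232, 232, 232, 232, 233, 233, 236, 60]
68 [239, 239, 239, 239, 239, 239, 239, 235, 232, 232, 232, 232, 232, 232, 232, 232, 232, 232, 232, 232, 232, 232, 232, 232, 232, 232, 232, 233, 233, 232, 238, 59]
76 [243, 242, 242, 184, 182, 240, 242, 235, 126, 81, 84, 82, 79, 80, 82, 80, 82, 80, 82, 82, 82, 83, 82, 84, 221, 232, 231, 232, 232, 232, 
[... 1119 characters left out ...]
79, 77, 79, 85, 83, 79, 83, 83, 231, 231, 231, 231, 231, 231, 232, 57]
148 [59, 53, 207, 238, 238, 184, 185, 185, 185, 69, 86, 87, 82, 81, 82, 81, 82, 82, 81, 83, 82, 84, 83, 78, 231, 231, 231, 231, 231, 231, 231, 56]
156 [59, 60, 43, 237, 238, 186, 186, 186, 186, 186, 186, 186, 186, 168, 227, 242, 243, 244, 245, 230, 230, 230, 231, 231, 231, 231, 231, 231, 231, 231, 231, 56]
164 [59, 60, 46, 238, 238, 182, 186, 185, 186, 186, 186, 186, 187, 168, 230, 242, 243, 244, 244, 229, 229, 229, 230, 230, 229, 230, 230, 230, 230, 229, 230, 56]
172 [59, 60, 47, 240, 238, 184, 184, 184, 185, 184, 185, 185, 186, 166, 233, 242, 243, 244, 245, 229, 229, 230, 230, 230, 230, 230, 230, 230, 230, 230, 231, 56]
```

```bash
python3 - <<'E'
from h import *
a=cv2.cvtColor(cv2.imread("pics/top0.png"),cv2.COLOR_BGR2GRAY).astype(float)
b=np.mean([cv2.cvtColor(bot.snapshot("top"),cv2.COLOR_RGB2GRAY).astype(float) for _ in range(3)],0)
for i,(u,v) in enumerate([(95,133),(187,144),(282,155),(376,165)]):
    c=190+u/4;r=180+v/4
    def cen(g):
        U,V=np.meshgrid(np.arange(round(c)-2,round(c)+3),np.arange(round(r),round(r)+9));p=g[round(r):round(r)+9,round(c)-2:round(c)+3]
        w=np.clip(230-p,0,None);return (w*V).sum()/w.sum()-r, w.sum()
    print(i,cen(a),cen(b))
for i,(x,y) in enumerate([(.578,.0967),(.5695,.0226),(.561,-.0519),(.5525,-.1262)]):
    p=proj("top",(x,y,.158));u,v=p.round().astype(int);print("rodtop expected",p.round(1),b[v-3:v+4,u-5:u+6].astype(int)[3].tolist())
s=bot.state();print(s["time_s"])
E
```

```text
0 (np.float64(2.5214834373499855), np.float64(2083.0)) (np.float64(2.5795165394402204), np.float64(1310.0))
1 (np.float64(2.6460674157303288), np.float64(2136.0)) (np.float64(2.7799325463743685), np.float64(1186.0))
2 (np.float64(2.9540875071963058), np.float64(1737.0)) (np.float64(3.0833812949640276), np.float64(1158.3333333333333))
3 (np.float64(2.45315398886828), np.float64(1617.0)) (np.float64(2.3900552486188076), np.float64(1206.6666666666665))
rodtop expected [213.5 191.7] [233, 231, 203, 191, 201, 204, 210, 205, 157, 170, 219]
rodtop expected [238.  194.3] [250, 248, 189, 201, 204, 204, 207, 218, 226, 246, 250]
rodtop expected [262.7 196.9] [221, 173, 163, 205, 204, 206, 211, 221, 250, 250, 250]
rodtop expected [287.5 199.5] [160, 143, 103, 175, 206, 203, 208, 214, 237, 250, 250]
55.1
```

```bash
python3 -c "
from station import bot
print(bot.close_job())"
```

```text
the job is handed in; nothing more can be done
None
```

I handed the job in at about 55 s: all four rods are in the eyelets, all four pegs were pressed down to their stops with the mallet, and the mallet is back on its head about 8 mm from the mat's centre. The pegs were confirmed by force readings and top-camera pixel checks, not by a final viewed picture, and no verdict came back.

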